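# Make up two sampling kits in the pharmacy laboratory

## Robot

A 6-joint arm with a two-finger parallel gripper is mounted at the origin on the work surface. World frame = base frame: x ahead of the robot, y to its left, z up, the work surface at z = 0. Lengths are in m, angles in degrees, forces in N, time in s.
With the tool pointing down it reaches from about 0.25 to 0.725 m from the base axis. Payload 9.7 kg.
Tool frame: the origin (TCP) lies at the very end of the fingers, on their centre line; the grasp point (between the pads) lies 19 mm behind it (bot.grip_depth is the distance from the TCP to the grasp point, in m); z points along the fingers, y is the direction in which the jaws open and shut (so a half turn about z gives the same grasp; the last joint's range is limited). The gripper opens to 85 mm and grips with 20 to 120 N. Pads are 22 mm wide; open, the fingers measure 114 mm over their backs; the gripper's body (76 mm by 85 mm) begins 54 mm behind the grasp point. The pads swing forward as they close: fully open they stand 13 mm farther back than shut.
Start: joints at [66.291, 4.979, 10.078, 95.1, 0, 90], TCP at [0.221, 0.504, 0.231] pointing down, gripper open.
Joint ranges: [-179.16, 179.16], [-48.56, 103.87], [-65.8, 70.77], [-126.05, 130.52], [-82.76, 87.17], [-180, 180]. Speed limits (degrees/s): [127.2, 127.2, 147.25, 180, 180, 180].

## Interface

Orientations are given as [roll, pitch, yaw] about the fixed x, y, z axes, in that order (R = Rz(yaw) Ry(pitch) Rx(roll)).
In Python, from workcell import bot, viewer gives the robot as it stands.
- The arm moves only by the tool arm_command, never from a script. Its argument "motion" is a list of rows, each a list of 3 entries, a list of its own where there are three numbers: the opening, from 0 (shut) to 1 (fully open), then the shift along the tool's x, y, z in units of 60 mm (1.0 is 60 mm), then the turn, a rotation vector about the tool's x, y, z in units of 6 degrees (1.0 is 6 degrees). A call has 1 to 12 rows; each row shifts and turns the commanded pose from where the row before left it, along the tool's axes as they then stand; what a row does not reach is not made up. A row lasts 1/8 s, in which the tool goes at most 62.5 mm and 10.7 degrees, less where a joint would pass 70% of its speed; a pose out of reach is approached as far as the arm can. A call is refused whole if a number of a shift passes 1 or a number of a turn 1, either way. A call with a gripper value outside its range is refused whole. The fingers move at their own pace and stop on an object; "newtons" is the grip in N (left out, the last holds). Time passes only in rows, so rows that do not move let the fingers close. It gives the time, the measured TCP pose, the force and the opening at its end, in the units of the state.
- bot.get_obs(): the state, without advancing time (a new reading comes with each control period).
- viewer.camera(name): name is "scene" or "top" or "wrist"; returns the picture (384x512x3 uint8, blue, green, red); there is no depth.
- viewer.calibration(name): a dict with "fx", "fy", "cx", "cy" (pixels), "k1" (the pictures are not rectified: a ray, as slopes to the right and down, at radius r is drawn at 1 + k1 r^2 times it, then the intrinsics apply), "T" (4x4, takes a point from camera to world coordinates). Camera axes: x right, y down, z forward; pixel columns grow to the right and rows downward; lengths in m; the calibration is good to about 2 mm. A picture is of the moment at which its call begins: read the wrist's pose just before it. calibration takes no time and is no camera call; for the wrist camera it gives the pose at the moment of the call.
- bot.job_done(): hands the job in, once; it reports no verdict.
The state is a dict: "time": time; "q": joint angles; "qd": joint speeds; "joint_efforts": joint torques, N m; "ee_pos": TCP position; "tcp_rot": TCP orientation; "wrist_force": force on the tool from outside, world axes, zero at the start; "torque": the same for the moment, N m; "opening": finger opening in m.
Only numpy, scipy, OpenCV 4.12 (cv2) and the standard library are available. Lean on these libraries where they do the work, as an engineer would, in place of code of your own. Each camera call takes 0.05 s, during which the arm holds its last target.

## Task

Make up two sampling kits from the stock standing in a row in front of you. The film kit goes in the squarish three-compartment tray: forceps lying in the long compartment, closed petri dish flat in the larger square one, small bottle upright in the smallest. The granule kit goes in the long narrow tray: scoop lying flat in its long compartment, jar upright in its short one; set everything down without dropping it, and leave the tall bottle, the tube rack and the beaker where they stand.

Things in the scene. Friction and masses are not known exactly. Their poses are not given: they have to be found in the camera images.
- square_tray: Loose white tray, squarish, 141 x 156 mm (x, y), about 450 g, far row; origin centre of underside, x away from the robot within 0.2 rad, z up. Floor 3 mm, rim 9 mm, ribs 8 mm above underside, walls 3 mm. Compartments, size and centre (x, y, mm): long 52 x 150 at (41.5, 0), far side, along y; near side: larger square 80 x 86 at (-27.5, -32), smallest 80 x 61 at (-27.5, 44.5).
- long_tray: Loose white tray, long and narrow, 76 x 241 mm (x, y), about 400 g, far row; origin centre of underside, x away from the robot within 0.2 rad, z up. Floor 3 mm, rim 9 mm, rib 8 mm above underside, walls 3 mm. Compartments, size and centre (x, y, mm): long 70 x 160 at (0, -37.5), along y; short 70 x 72 at (0, 81.5).
- forceps: Steel forceps, one rigid piece lying on their side in the stock row: 120 mm long along x, joint at -x, tips at +x, 10 mm high (6 at the tips), about 35 g. Origin: underside, middle of the length, between the blades. Flat serrated finger grips, 18 mm across y, from x = -12 to +14 mm: take them there. x points away from the robot within 0.35 rad.
- scoop: White plastic flat-bottomed scoop lying open side up in the stock row, 130 mm long along x, about 30 g. Origin: underside, middle of the length. Handle: straight bar 12 mm wide (y), 11 mm high, x = -65 to +14 mm; bowl x = +14 to +65 mm, 34 mm wide, 20 mm high at its back. Grip the handle near x = -6 mm, clear of the bowl. x points away from the robot within 0.35 rad.
- petri_dish: Small glass petri dish, closed and sealed as one piece with a white paper disc inside: a round disc 60 mm in diameter, 16 mm high, about 45 g. Origin: centre of its underside; z up.
- small_bottle: Small amber glass bottle with black screw cap, standing upright: 28 mm in diameter, 55 mm high with cap, straight sides up to about 29 mm, about 35 g. Origin: centre of its underside; z up.
- jar: Squat white plastic ointment jar with white screw lid, standing upright: body 48 mm, lid (upper 14 mm) 50 mm in diameter, 42 mm high, about 60 g. Origin: centre of its underside; z up.
- tall_bottle: Taller, thicker amber bottle with black cap in the stock row: 40 mm in diameter, 78 mm high, about 110 g. Belongs to neither kit: leave it. Origin: centre of its underside; z up.
- tube_rack: White test-tube rack, 200 mm long along its x, 66 mm wide, with capped tubes up to 112 mm high, about 450 g, to one side of the trays. Leave it alone. Origin: centre of its underside.
- beaker: Empty glass beaker, 72 mm in diameter, 95 mm high, about 160 g, to one side of the trays. Leave it alone. Origin: centre of its underside.
Not all that is in view belongs to the job. Leave any blue or yellow look-alike of the scoop alone.

How it is judged (in metres and radians):
At the end, for the whole second after the job is handed in: Square tray: forceps (centre within 18 mm of its compartment's), dish (11 mm), small bottle (18 mm); long tray: scoop (18 mm), jar (11 mm); each flat or upright within 0.045 rad on the floor of its own compartment, long things along it within 0.45 rad, at rest; trays flat, tall bottle standing (x of petri_dish in the frame of square_tray between -0.039 and -0.016 m and y of petri_dish in the frame of square_tray between -0.0465 and -0.0175 m and z of petri_dish in the frame of square_tray between 0.001 and 0.0055 m and angle between each of petri_dish, small_bottle, forceps, jar, scoop, square_tray, long_tray's own z axis and vertical below 0.045 rad and linear speed of each of petri_dish, small_bottle, forceps, jar, scoop below 0.02 m/s and angular speed of each of petri_dish, small_bottle, forceps, jar, scoop below 0.2 rad/s and x of small_bottle in the frame of square_tray between -0.055 and 0 m and y of small_bottle in the frame of square_tray between 0.0265 and 0.0625 m and z of small_bottle in the frame of square_tray between 0.001 and 0.0055 m and x of forceps in the frame of square_tray between 0.0235 and 0.0595 m and y of forceps in the frame of square_tray between -0.018 and 0.018 m and z of forceps in the frame of square_tray between 0.001 and 0.0055 m and angle between the x axis of forceps and the y axis of square_tray, either way round below 0.45 rad and x of jar in the frame of long_tray between -0.0115 and 0.0115 m and y of jar in the frame of long_tray between 0.069 and 0.094 m and z of jar in the frame of long_tray between 0.001 and 0.0055 m and x of scoop in the frame of long_tray between -0.0195 and 0.0195 m and y of scoop in the frame of long_tray between -0.0555 and -0.0195 m and z of scoop in the frame of long_tray between 0.001 and 0.0055 m and angle between the x axis of scoop and the y axis of long_tray, either way round below 0.45 rad and angle between tall_bottle's own z axis and vertical below 0.1 rad); the robot touches nothing.
It fails at once if a kit thing was dropped: it fell free faster than 0.7 m/s (a fall of about 25 mm), no finger on it ((linear speed of petri_dish above 0.7 m/s and contact force between the fingers and petri_dish below 0.05 N) or (linear speed of small_bottle above 0.7 m/s and contact force between the fingers and small_bottle below 0.05 N) or (linear speed of jar above 0.7 m/s and contact force between the fingers and jar below 0.05 N) or (linear speed of forceps above 0.7 m/s and contact force between the fingers and forceps below 0.05 N) or (linear speed of scoop above 0.7 m/s and contact force between the fingers and scoop below 0.05 N)).
It fails at once if the tall bottle was shifted more than 25 mm or tipped more than 20 degrees (distance of tall_bottle from where it was at the start of the episode above 0.025 m or angle between tall_bottle's own z axis and vertical above 0.35 rad).
It fails at once if the tube rack was shifted more than 25 mm or tipped more than 20 degrees (distance of tube_rack from where it was at the start of the episode above 0.025 m or angle between tube_rack's own z axis and vertical above 0.35 rad).
It fails at once if the beaker was shifted more than 25 mm or tipped more than 20 degrees (distance of beaker from where it was at the start of the episode above 0.025 m or angle between beaker's own z axis and vertical above 0.35 rad).
It also fails if it takes over 128 s, if anything falls off the work surface, if the arm or the gripper's body presses on something with over 40 N, if the wrist force passes 120 N, or if a joint passes its speed limit or range.

## Working session

There is one attempt and no reset: what is moved stays moved. The work goes in short steps, Python scripts to look and compute and a tool call to move; the robot and the scene stay as the last step left them, time stands still between calls to the robot, and variables do not carry over. Pictures are saved under pics/ and viewed, and the job is handed in when it is done.

Besides the shell and the picture viewer there is one more tool, called after "Call:" as a command line: name --argument value ..., lists and objects as JSON in quotes. arm_command: Moves the arm, as the interface text tells. Its arguments: {"type":"object","properties":{"motion":{"type":"array"},"newtons":{"type":"number"}},"required":["motion"]}

```bash
mkdir -p pics; ls; python3 - <<'E'
from workcell import bot, viewer
import cv2, numpy as np
for n in ["scene","top","wrist"]:
    c=viewer.calibration(n); print(n,{k:(np.round(v,4).tolist() if k=="T" else round(float(v),4)) for k,v in c.items()})
    cv2.imwrite(f"pics/{n}0.png",viewer.camera(n))
o=bot.get_obs(); print(o); print(bot.grip_depth)
E
```

```text
pics
scene {'fx': 406.2919, 'fy': 406.2919, 'cx': 249.7728, 'cy': 200.0952, 'k1': 0.0057, 'T': [[0.2094, 0.5123, -0.8329, 1.4492], [0.9778, -0.1117, 0.1771, -0.2118], [-0.0023, -0.8515, -0.5243, 0.6743], [0.0, 0.0, 0.0, 1.0]]}
top {'fx': 383.8978, 'fy': 383.8978, 'cx': 256.2342, 'cy': 188.5818, 'k1': 0.0379, 'T': [[-0.0211, -0.9966, 0.0795, 0.3838], [-0.9997, 0.0222, 0.0122, -0.0168], [-0.0139, -0.0792, -0.9968, 1.1739], [0.0, 0.0, 0.0, 1.0]]}
wrist {'fx': 344.5655, 'fy': 344.5655, 'cx': 257.1384, 'cy': 186.3376, 'k1': -0.1008, 'T': [[0.4032, 0.8838, 0.2375, 0.1605], [0.9151, -0.3891, -0.1053, 0.5291], [-0.0007, 0.2598, -0.9657, 0.3744], [0.0, 0.0, 0.0, 1.0]]}
{'time': 0.15, 'q': array([ 6.62927452e+01,  5.00153478e+00,  1.00455897e+01,  9.50982172e+01,
       -4.93055301e-04,  9.00005973e+01]), 'qd': array([ 0.04806437, -0.07434378,  0.1742038 , -0.04947278, -0.04394115,
        0.07656361]), 'joint_efforts': array([ 2.11917104e-04, -5.20762467e+01,  4.65043688e+01,  1.38936305e-02,
        3.27764883e-05,  1.96417474e-06]), 'ee_pos': array([0.22107152, 0.50343568, 0.23077458]), 'tcp_rot': array([-1.79945838e+02,  4.93619754e-04,  1.56292148e+02]), 'wrist_force': array([ 0.44763682, -0.49215838,  0.21771316]), 'torque': array([ 0.0148412 ,  0.01680225, -0.01682326]), 'opening': 0.08531943693786664}
0.0187
```

View pics/top0.png

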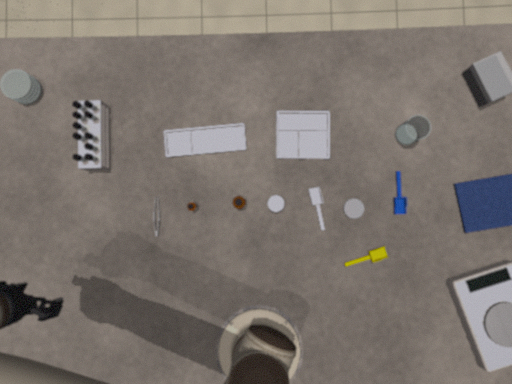

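View pics/scene0.png

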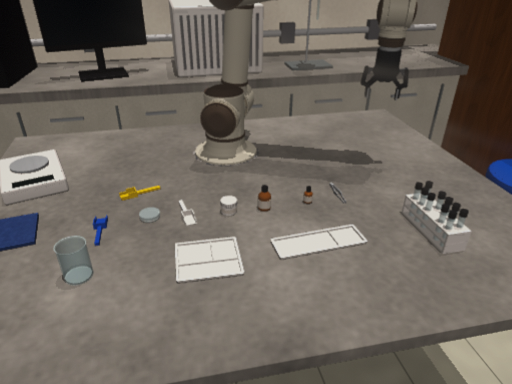

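View pics/wrist0.png

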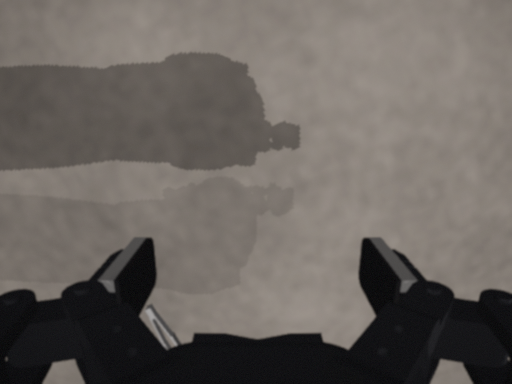

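```bash
cat > h.py <<'E'
import numpy as np, cv2
from workcell import bot, viewer
from scipy.spatial.transform import Rotation as R
def ray(c,uv,z=0.):
    uv=np.asarray(uv,float).reshape(-1,1,2)
    K=np.array([[c['fx'],0,c['cx']],[0,c['fy'],c['cy']],[0,0,1]])
    n=cv2.undistortPoints(uv,K,np.array([c['k1'],0,0,0.])).reshape(-1,2)
    T=np.array(c['T']); d=np.c_[n,np.ones(len(n))]@T[:3,:3].T
    o=T[:3,3]; s=(z-o[2])/d[:,2]
    return o+d*s[:,None]
def proj(c,P):
    T=np.array(c['T']); p=(np.asarray(P,float).reshape(-1,3)-T[:3,3])@T[:3,:3]
    n=p[:,:2]/p[:,2:]; n=n*(1+c['k1']*(n**2).sum(1,keepdims=True))
    return n*[c['fx'],c['fy']]+[c['cx'],c['cy']]
def pose():
    o=bot.get_obs(); return np.array(o['ee_pos']),np.array(o['tcp_rot'])
def go(x,y,z,yaw=None,frm=None):
    """print tool-frame shift (units of 60mm) and turn (units 6deg) from the current pose to a down pose"""
    p,r=pose(); Rm=R.from_euler('xyz',r,degrees=True)
    d=Rm.inv().apply(np.array([x,y,z])-p)/0.06
    y0=r[2]; 
    tgt=R.from_euler('xyz',[180,0,y0 if yaw is None else yaw],degrees=True)
    w=np.degrees((Rm.inv()*tgt).as_rotvec())/6
    print('shift',d.round(3),'turn',w.round(2),'from',p.round(4),r.round(2),'q',bot.get_obs()['q'].round(1))
E
python3 - <<'E'
from h import *
c=viewer.calibration('top')
names=dict(forceps=(157,216,.005),small=(192,207,.05),tall=(239,202,.078),jar=(276,204,.042),scoop=(318,208,.01),dish=(354,208,.016),ltray=(205,140,.009),stray=(303,135,.009),beaker=(406,135,.095),rack=(92,135,.05))
for n,(u,v,z) in names.items(): print(n,ray(c,(u,v),z)[0].round(3))
im=cv2.imread('pics/top0.png'); cv2.imwrite('pics/topc.png',cv2.resize(im[90:280,60:450],None,fx=2.05,fy=2.05,interpolation=cv2.INTER_CUBIC))
E
```

```text
forceps [0.4   0.301 0.005]
small [0.423 0.186 0.05 ]
tall [0.434 0.047 0.078]
jar [ 0.427 -0.06   0.042]
scoop [ 0.414 -0.188  0.01 ]
dish [ 0.411 -0.294  0.016]
ltray [0.63  0.152 0.009]
stray [ 0.638 -0.15   0.009]
beaker [ 0.612 -0.429  0.095]
rack [0.644 0.48  0.05 ]
```

View pics/topc.png

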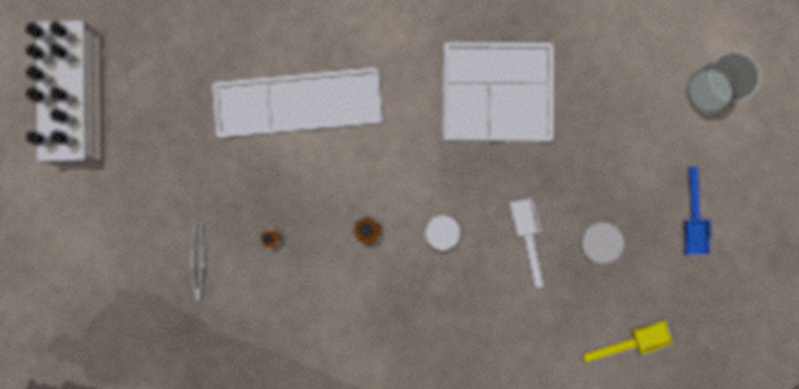

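```bash
python3 - <<'E'
from h import *
go(.47,.2,.25,180)
c=viewer.calibration('top'); im=cv2.imread('pics/top0.png')
hsv=cv2.cvtColor(im,cv2.COLOR_BGR2HSV)
m=((hsv[...,2]>165)&(hsv[...,1]<45)).astype(np.uint8)
n,l,s,ce=cv2.connectedComponentsWithStats(m)
for i in range(1,n):
    if s[i,4]>60 and 90<ce[i][1]<250:
        ct,_=cv2.findContours((l==i).astype(np.uint8),cv2.RETR_EXTERNAL,cv2.CHAIN_APPROX_NONE)
        hull=ct[0].reshape(-1,2).astype(float)
        w=ray(c,hull,.009)[:,:2]
        r=cv2.minAreaRect((w*1000).astype(np.float32)); print(s[i],ce[i].round(1),[np.round(a,1) for a in r])
E
```

```text
shift [-5.832 -2.963 -0.318] turn [-0.01 -0.   -3.95] from [0.2211 0.5034 0.2308] [-179.95    0.    156.29] q [66.3  5.  10.  95.1 -0.  90. ]
[ 277  111   53   47 2342] [302.9 134.8] [array([ 641.8, -149.8]), array([159.7, 143.2]), np.float64(88.6)]
[ 83 120  17  19 161] [ 93.4 127.9] [array([679., 492.]), array([66. , 40.1]), np.float64(53.9)]
[ 164  123   82   34 1993] [205.  139.9] [array([631.8, 152.5]), array([ 82.1, 246.6]), np.float64(4.0)]
[ 78 141  23  18 120] [ 85.7 150.3] [array([600.3, 511.4]), array([84.1, 33.9]), np.float64(57.9)]
[ 78 161  23   7 103] [ 88.4 164.8] [array([563.4, 506.8]), array([66.9, 18.5]), np.float64(88.8)]
[310 188  14  42 219] [316.7 202.8] [array([ 412.3, -187.1]), array([126.9,  27.5]), np.float64(10.1)]
[268 195  16  17 196] [275.5 203.1] [array([431.5, -60.1]), array([44.9, 45.1]), np.float64(43.7)]
```

Call:
arm_command --motion '[[1, [0, 0, 0], [0, 0, -0.99]], [1, [0, 0, 0], [0, 0, -0.99]], [1, [0, 0, 0], [0, 0, -0.99]], [1, [0, 0, 0], [0, 0, -0.98]], [1, [-0.52, -0.63, -0.04], [0, 0, 0]], [1, [-0.52, -0.63, -0.04], [0, 0, 0]], [1, [-0.52, -0.63, -0.04], [0, 0, 0]], [1, [-0.52, -0.63, -0.04], [0, 0, 0]], [1, [-0.52, -0.63, -0.04], [0, 0, 0]], [1, [-0.52, -0.63, -0.04], [0, 0, 0]], [1, [-0.52, -0.63, -0.04], [0, 0, 0]], [1, [-0.5, -0.63, -0.04], [0, 0, 0]]]' --newtons 30

```text
time: 1.65
ee_pos: [0.4703, 0.1997, 0.2504]
tcp_rot: [-180.0, -0.0, 180.0]
wrist_force: [-0.7, 0.3, 0.1]
opening: 0.085
```

Call:
arm_command --motion '[[1, [0, 0, 0], [0, 0, 0]], [1, [0, 0, 0], [0, 0, 0]]]'

```text
time: 1.9
ee_pos: [0.4693, 0.2012, 0.2502]
tcp_rot: [180.0, -0.0, 180.0]
wrist_force: [-0.2, 0.4, 0.7]
opening: 0.0854
```

```bash
python3 - <<'E'
from h import *
go(.47,-.2,.25,180)
c=viewer.calibration('wrist'); im=viewer.camera('wrist'); cv2.imwrite('pics/w1.png',im); np.save('w1.npy',c,allow_pickle=True)
E
```

```text
shift [-1.700e-02 -6.687e+00  3.000e-03] turn [ 0.   -0.01 -0.01] from [0.4693 0.2012 0.2502] [ 1.8000e+02 -4.0000e-02  1.7996e+02] q [23.2  0.1  7.1 97.1  0.  23.2]
```

View pics/w1.png

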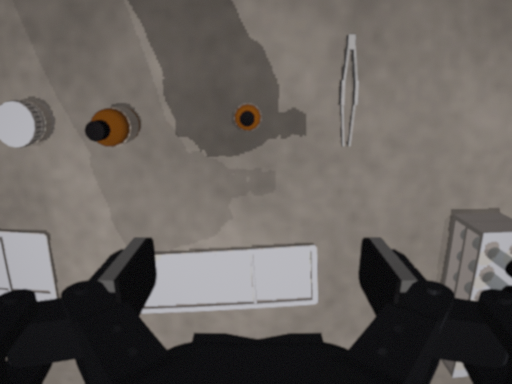

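```bash
cat > det.py <<'E'
from h import *
def comps(c,im,mask,z,amin=80,box=None):
    n,l,s,ce=cv2.connectedComponentsWithStats(mask.astype(np.uint8))
    for i in range(1,n):
        if s[i,4]<amin: continue
        ct,_=cv2.findContours((l==i).astype(np.uint8),cv2.RETR_EXTERNAL,cv2.CHAIN_APPROX_NONE)
        p=max(ct,key=len).reshape(-1,2).astype(float)
        w=(ray(c,p,z)[:,:2]*1000).astype(np.float32)
        r=cv2.minAreaRect(w); print(s[i].tolist(),ce[i].round(1),[np.round(a,1).tolist() for a in r], 'circ',[np.round(a,1) for a in cv2.minEnclosingCircle(w)])
E
python3 - <<'E'
from det import *
c=np.load('w1.npy',allow_pickle=True).item(); im=cv2.imread('pics/w1.png')
hsv=cv2.cvtColor(im,cv2.COLOR_BGR2HSV)
print('white'); comps(c,im,(hsv[...,2]>165)&(hsv[...,1]<45),.009)
g=cv2.cvtColor(im,cv2.COLOR_BGR2GRAY).astype(float)
d=np.abs(g-cv2.medianBlur(im,31)[...,1].astype(float))
print('forceps'); m=(d>12); m[:, :320]=0; m[:,380:]=0; m[170:]=0; comps(c,im,m,.005)
print('amber'); m=(hsv[...,1]>120)&(hsv[...,2]>60); comps(c,im,m,.028)
print('blk'); m=(hsv[...,2]<45); m[200:]=0; comps(c,im,m,.055)
v=im[20:170,300:400]; cv2.imwrite('pics/w1f.png',cv2.resize(v,None,fx=4,fy=4,interpolation=cv2.INTER_CUBIC))
E
```

```text
white
[0, 102, 34, 45, 1258] [ 15.2 124.2] [[431.4, -81.2], [43.4, 51.7], 80.4] circ [array([430.8, -85.1]), np.float64(26.2)]
[0, 232, 56, 68, 2434] [ 29.  262.1] [[615.7, -100.9], [64.9, 96.2], 88.1] circ [array([ 613.2, -101.5]), np.float64(54.9)]
[472, 233, 40, 66, 833] [492.5 258. ] [[612.3, 507.7], [91.8, 58.0], 13.7] circ [array([616.1, 508. ]), np.float64(50.4)]
[0, 245, 9, 43, 202] [  2.6 272. ] [[617.5, -137.2], [12.2, 63.6], 75.7] circ [array([ 616.1, -142.8]), np.float64(31.8)]
[142, 246, 176, 67, 8846] [234.5 278.2] [[630.3, 160.3], [83.6, 230.3], 3.7] circ [array([631.5, 160.1]), np.float64(121.4)]
[454, 364, 12, 13, 101] [459.2 370.8] [[787.7, 500.5], [23.5, 18.3], 2.3] circ [array([787.7, 500.5]), np.float64(14.2)]
forceps
[338, 34, 21, 113, 1176] [348.3  86.5] [[399.5, 301.0], [121.6, 22.5], 2.7] circ [array([399.4, 302.3]), np.float64(60.9)]
amber
[235, 105, 25, 25, 351] [247.4 116.4] [[426.3, 189.9], [25.2, 24.9], 89.8] circ [array([426.3, 190.1]), np.float64(13.5)]
[92, 109, 37, 37, 804] [113.  125.9] [[434.9, 43.8], [39.4, 38.2], 10.0] circ [array([435.7,  41.8]), np.float64(21.2)]
blk
[241, 112, 12, 14, 138] [246.6 118.4] [[426.0, 190.2], [10.7, 12.5], 89.7] circ [array([426. , 190.7]), np.float64(6.6)]
[86, 121, 24, 20, 374] [ 97.2 130.1] [[435.8, 40.5], [18.6, 24.7], 12.3] circ [array([436.2,  40.6]), np.float64(12.4)]
```

View pics/w1f.png

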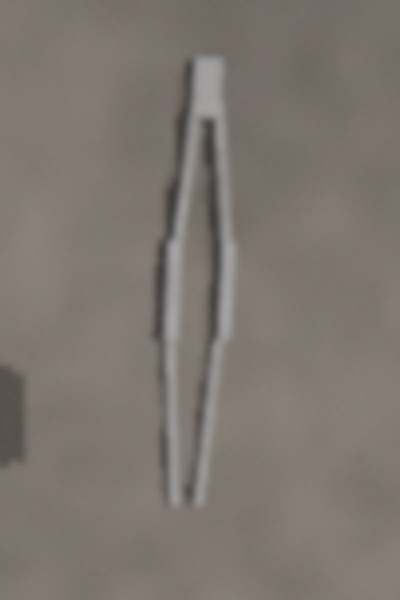

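```bash
python3 - <<'E'
from det import *
c=np.load('w1.npy',allow_pickle=True).item()
pts=np.array([[207,58],[187,505],[166,240],[236,240],[158,340],[228,340]],float)/4+[300,20]
P=ray(c,pts,.007);print((P*1000).round(1))
d=P[1]-P[0];print(np.degrees(np.arctan2(d[1],d[0])),np.linalg.norm(d), (P[2:].mean(0)*1000).round(1))
# tray: corner points
go(.3995,.302,.06,180)
E
```

```text
[[339.5 301.7   7. ]
 [460.1 302.4   7. ]
 [387.3 292.6   7. ]
 [387.  312.    7. ]
 [414.2 291.6   7. ]
 [414.  311.3   7. ]]
0.3128916650548614 0.12064497151448986 [400.6 301.9   7. ]
shift [1.157 1.673 3.173] turn [ 0. -0.  0.] from [0.4691 0.2017 0.2503] [ 1.8000e+02 -3.0000e-02 -1.7998e+02] q [23.3  0.   7.1 97.1  0.  23.2]
```

Call:
arm_command --motion '[[0.5, [0.285, 0.418, 0.4], [0, 0, 0]], [0.5, [0.285, 0.418, 0.6], [0, 0, 0]], [0.5, [0.285, 0.418, 0.75], [0, 0, 0]], [0.5, [0.285, 0.418, 0.75], [0, 0, 0]], [0.5, [0, 0, 0.67], [0, 0, 0]], [0.5, [0, 0, 0], [0, 0, 0]]]'

```text
time: 2.7
ee_pos: [0.3984, 0.3013, 0.0577]
tcp_rot: [-179.8, -0.2, -179.9]
wrist_force: [0.2, -0.5, 1.0]
opening: 0.0431
```

```bash
python3 - <<'E'
from h import *
go(.4005,.302,.004,180)
c=viewer.calibration('wrist'); im=viewer.camera('wrist'); cv2.imwrite('pics/w2.png',im)
E
```

```text
shift [-0.038  0.015  0.895] turn [-0.03 -0.04  0.02] from [0.3984 0.3013 0.0577] [-179.82   -0.25 -179.86] q [ 37.1  -1.3 -15.6  76.    0.   37. ]
```

View pics/w2.png

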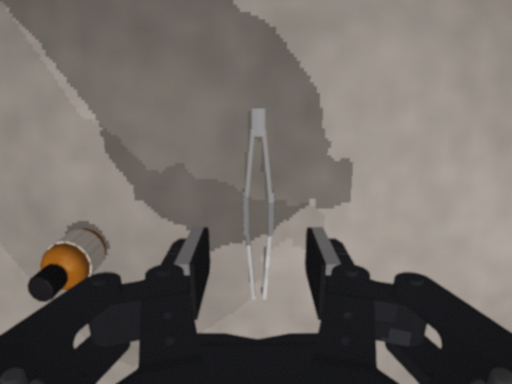

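Call:
arm_command --motion '[[0.5, [-0.02, 0.01, 0.3], [0, 0, 0]], [0.5, [-0.01, 0, 0.3], [0, 0, 0]], [0.5, [0, 0, 0.2], [0, 0, 0]], [0.5, [0, 0, 0.095], [0, 0, 0]], [0.5, [0, 0, 0], [0, 0, 0]], [0.1, [0, 0, 0], [0, 0, 0]], [0.1, [0, 0, 0], [0, 0, 0]], [0.1, [0, 0, 0], [0, 0, 0]], [0.1, [0, 0, 0], [0, 0, 0]]]' --newtons 30

```text
time: 3.88
ee_pos: [0.4033, 0.3023, 0.0072]
tcp_rot: [180.0, 0.1, 180.0]
wrist_force: [0.2, -0.9, 5.6]
opening: 0.0163
```

```bash
python3 - <<'E'
from h import *
go(.4005,.302,.15,180)
c=viewer.calibration('wrist'); im=viewer.camera('wrist'); cv2.imwrite('pics/w3.png',im)
E
```

```text
shift [ 0.044 -0.004 -2.38 ] turn [ 0.01  0.01 -0.  ] from [0.4033 0.3023 0.0072] [1.7996e+02 5.0000e-02 1.7999e+02] q [ 36.9   0.5 -19.5  69.9  -0.   36.9]
```

View pics/w3.png

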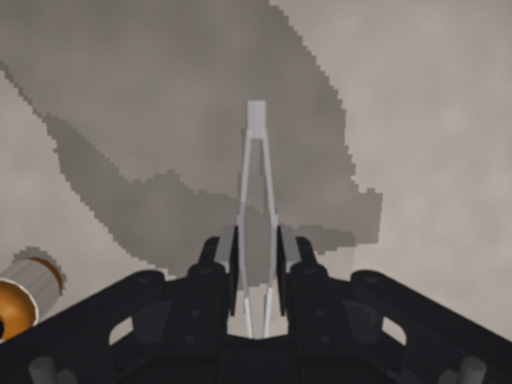

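Call:
arm_command --motion '[[0.1, [0, 0, 0], [0, 0, 0]], [0.1, [0, 0, 0], [0, 0, 0]]]'

```text
time: 4.18
ee_pos: [0.4033, 0.3023, 0.0072]
tcp_rot: [180.0, 0.1, 180.0]
wrist_force: [-0.2, -0.2, 6.1]
opening: 0.0165
```

Call:
arm_command --motion '[[0.1, [0, 0, -0.1], [0, 0, 0]], [0.1, [0, 0, -0.15], [0, 0, 0]], [0.1, [0, 0, -0.15], [0, 0, 0]], [0.1, [0, 0, 0], [0, 0, 0]], [0.1, [0, 0, 0], [0, 0, 0]]]'

```text
time: 4.8
ee_pos: [0.4029, 0.302, 0.0305]
tcp_rot: [-180.0, -0.0, 180.0]
wrist_force: [-0.9, 0.2, -0.5]
opening: 0.0163
```

```bash
python3 - <<'E'
from h import *
go(.4005,.302,.15,180)
c=viewer.calibration('wrist'); im=viewer.camera('wrist'); cv2.imwrite('pics/w4.png',im)
im=viewer.camera('scene'); cv2.imwrite('pics/s4.png',cv2.resize(im[100:260,220:420],None,fx=4,fy=3.75))
E
```

```text
shift [ 4.000e-02 -1.000e-03 -1.992e+00] turn [-0. -0. -0.] from [0.4029 0.302  0.0305] [-180.     -0.    179.99] q [ 36.9  -0.3 -17.7  72.6  -0.   36.9]
```

View pics/w4.png

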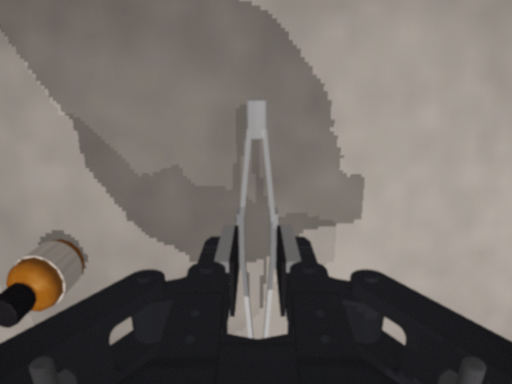

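View pics/s4.png

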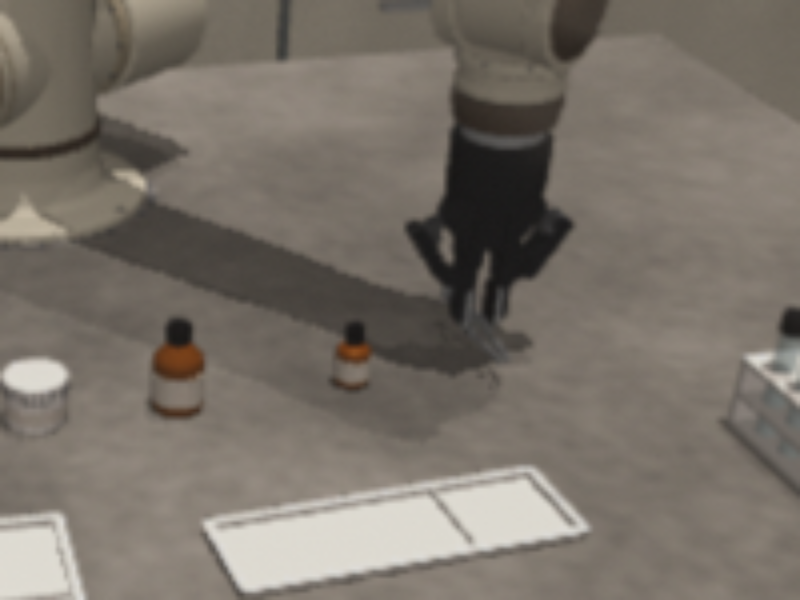

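Call:
arm_command --motion '[[0.1, [0, 0, -0.5], [0, 0, 0]], [0.1, [0, 0, -0.85], [0, 0, 0]], [0.1, [0, -0.3, -0.8], [0, 0, 0]], [0.1, [-0.1, -0.7, -0.5], [0, 0, 0]], [0.1, [-0.15, -0.8, -0.3], [0, 0, 0]], [0.1, [-0.15, -0.9, -0.2], [0, 0, 0]], [0.1, [-0.15, -0.95, -0.2], [0, 0, 0]], [0.1, [-0.15, -0.95, -0.2], [0, 0, 0]], [0.1, [-0.15, -0.95, -0.1], [0, 0, 0]], [0.1, [-0.15, -0.95, 0], [0, 0, 0]], [0.1, [-0.12, -0.95, 0], [0, 0, 0]], [0.1, [0, -0.9, 0], [0, 0, 0]]]'

```text
time: 6.4
ee_pos: [0.47, -0.201, 0.2491]
tcp_rot: [180.0, -0.0, 180.0]
wrist_force: [0.8, -0.0, 0.4]
opening: 0.0164
```

Call:
arm_command --motion '[[0.1, [0, 0, 0], [0, 0, 0]], [0.1, [0, 0, 0], [0, 0, 0]], [0.1, [0, 0, 0], [0, 0, 0]]]'

```text
time: 6.78
ee_pos: [0.4701, -0.1979, 0.2497]
tcp_rot: [180.0, 0.0, -179.9]
wrist_force: [0.1, 1.1, -1.0]
opening: 0.0163
```

```bash
python3 - <<'E'
from h import *
go(.47,-.2,.25,180)
c=viewer.calibration('wrist'); im=viewer.camera('wrist'); cv2.imwrite('pics/w5.png',im); np.save('w5.npy',c,allow_pickle=True)
E
```

```text
shift [ 0.002 -0.035 -0.005] turn [0.   0.   0.01] from [ 0.4701 -0.1979  0.2497] [ 1.7999e+02  1.0000e-02 -1.7993e+02] q [-22.8  -0.1   6.9  97.    0.  -22.9]
```

View pics/w5.png

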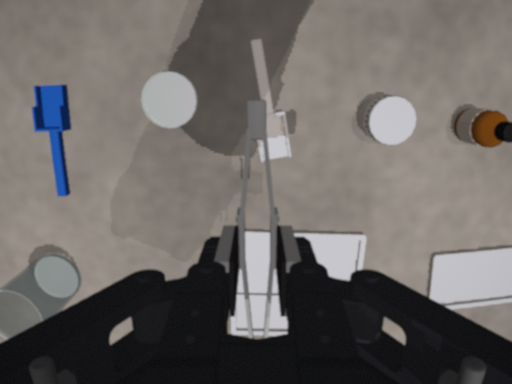

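```bash
python3 - <<'E'
from det import *
c=np.load('w5.npy',allow_pickle=True).item(); im=cv2.imread('pics/w5.png')
hsv=cv2.cvtColor(im,cv2.COLOR_BGR2HSV)
W=(hsv[...,2]>165)&(hsv[...,1]<45)
print('z9');comps(c,im,W,.009)
print('z42'); m=W.copy(); m[:,:350]=0; m[160:]=0; comps(c,im,m,.042)
g=cv2.GaussianBlur(cv2.cvtColor(im,cv2.COLOR_BGR2GRAY),(5,5),1)
m=np.zeros_like(W); m[60:140,130:210]=g[60:140,130:210]>140
print('dish');comps(c,im,m,.016)
cv2.imwrite('pics/w5c.png',cv2.resize(im[30:330,200:400],None,fx=2.9,fy=2,interpolation=cv2.INTER_CUBIC)[:600])
E
```

```text
z9
[142, 73, 54, 54, 2298] [168.4  99.3] [[409.4, -296.0], [59.0, 57.2], 89.0] circ [array([ 409.2, -296.1]), np.float64(29.7)]
[370, 97, 47, 48, 1780] [392.6 120.4] [[431.5, -46.3], [52.4, 53.4], 1.3] circ [array([431.4, -46.7]), np.float64(27.2)]
[267, 112, 24, 47, 755] [276.9 138.4] [[448.6, -176.2], [50.3, 24.8], 7.8] circ [array([ 449.1, -175.3]), np.float64(26.8)]
[259, 141, 6, 21, 87] [261.2 151. ] [[466.3, -194.2], [23.0, 5.2], 5.9] circ [array([ 466.4, -194.8]), np.float64(11.5)]
[245, 232, 25, 61, 1372] [257.3 260.4] [[605.5, -198.6], [82.8, 29.3], 0.6] circ [array([ 605.5, -200.1]), np.float64(42.9)]
[295, 233, 72, 47, 1960] [338.1 252.2] [[597.6, -109.8], [88.1, 61.6], 88.4] circ [array([ 589.6, -110.1]), np.float64(48.6)]
[430, 248, 82, 55, 3774] [471.4 275.6] [[629.7, 87.6], [72.9, 121.2], 4.1] circ [array([629.9,  88.7]), np.float64(69.3)]
[238, 270, 6, 23, 93] [240.2 282.9] [[631.1, -219.6], [6.4, 31.5], 89.3] circ [array([ 631.2, -219.9]), np.float64(15.8)]
[272, 270, 6, 23, 88] [274.4 283.1] [[631.1, -176.7], [31.5, 6.4], 0.8] circ [array([ 631.1, -176.5]), np.float64(15.8)]
[231, 295, 19, 41, 481] [239.7 317. ] [[682.3, -221.6], [62.1, 24.0], 0.2] circ [array([ 682.4, -217.2]), np.float64(31.9)]
[250, 295, 17, 33, 477] [257.7 309.9] [[675.8, -197.6], [20.5, 49.3], 89.6] circ [array([ 675.7, -198.8]), np.float64(26.0)]
[266, 296, 21, 40, 493] [275.3 318.1] [[683.1, -173.7], [60.8, 26.7], 0.5] circ [array([ 683.8, -176.7]), np.float64(31.2)]
[447, 298, 65, 11, 241] [479.5 303.6] [[673.4, 105.2], [6.7, 96.9], 3.5] circ [array([673.3, 105.2]), np.float64(48.5)]
z42
[370, 97, 47, 48, 1780] [392.6 120.4] [[429.1, -59.4], [47.9, 48.8], 1.3] circ [array([429. , -59.8]), np.float64(24.9)]
dish
[140, 72, 56, 57, 2492] [167.8  99.3] [[409.7, -295.3], [60.1, 59.4], 87.9] circ [array([ 409.1, -294.9]), np.float64(30.5)]
```

View pics/w5c.png

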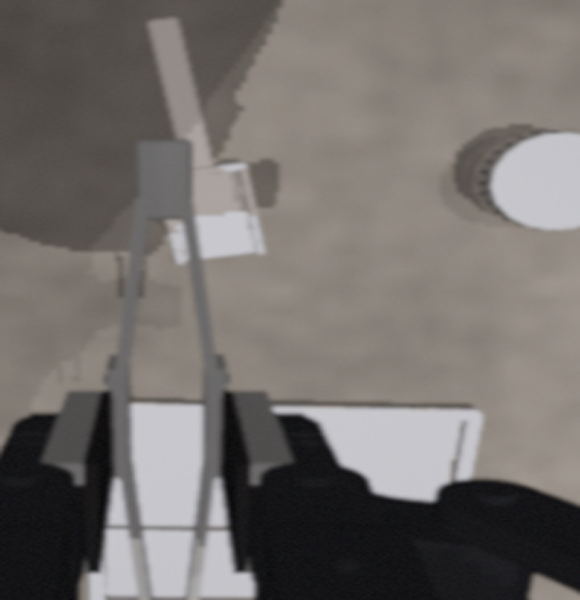

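```bash
python3 - <<'E'
from det import *
c=np.load('w5.npy',allow_pickle=True).item()
for n,p in dict(nearL=(250,231),nearR=(345,233.5),corner=(366,234),rightlow=(361,270),farL=(232,330)).items(): print(n,(ray(c,p,.009)[0]*1000).round(1))
im=cv2.imread('pics/w5.png'); print(im[225:240,250,1],im[225:240,345,1],im[325:342,257,1],im[325:342,234,1],im[250,355:372,1])
E
```

```text
nearL [ 563.  -207.2    9. ]
nearR [566.7 -92.3   9. ]
corner [567.5 -66.3   9. ]
rightlow [616.5 -68.    9. ]
farL [ 705.3 -232.     9. ]
[133 134 131 120 101 102 145 182 197 199 200 200 199 199 200] [132 133 134 134 135 130 116  98 114 156 186 197 198 198 198] [196 195 187 160 124 131 169 190 194 187 165 143 131 111  70  30  19] [196 196 195 195 195 195 196 196 189 165 109  43  17  21  21  19  18] [198 194 179 156 162 185 196 198 196 184 161 144 139 139 140 140 139]
```

Call:
arm_command --motion '[[0.1, [-0.7, 0.15, 0], [0, 0, 0]], [0.1, [-0.9, 0.2, 0], [0, 0, 0]], [0.1, [-0.9, 0.2, 0], [0, 0, 0]], [0.1, [-1.0, 0.2, 0], [0, 0, 0]], [0.1, [0, 0, 0], [0, 0, 0.95]], [0.1, [0, 0, 0], [0, 0, 0.95]], [0.1, [0, 0, 0], [0, 0, 0.95]], [0.1, [0, 0, 0], [0, 0, 0.95]], [0.1, [0, 0, 0], [0, 0, 0.95]], [0.1, [0, 0, 0], [0, 0, 0.95]], [0.1, [0, 0, 0], [0, 0, 0.95]], [0.1, [0, 0, 0], [0, 0, 0.95]]]'

```text
time: 8.32
ee_pos: [0.6802, -0.1525, 0.2498]
tcp_rot: [180.0, 0.0, 134.3]
wrist_force: [-1.3, -0.6, -0.7]
opening: 0.0167
```

Call:
arm_command --motion '[[0.1, [0, 0, 0.3], [0, 0, 0.95]], [0.1, [0, 0, 0.3], [0, 0, 0.95]], [0.1, [0, 0, 0.3], [0, 0, 0.95]], [0.1, [0, 0, 0.3], [0, 0, 0.95]], [0.1, [0, 0, 0.3], [0, 0, 0.95]], [0.1, [0, 0, 0.3], [0, 0, 0.95]], [0.1, [0, 0, 0.3], [0, 0, 0.95]], [0.1, [0, 0, 0], [0, 0, 1.0]], [0.1, [0, 0, 0], [0, 0, 0]], [0.1, [0, 0, 0], [0, 0, 0]]]'

```text
time: 9.57
ee_pos: [0.6803, -0.1533, 0.1241]
tcp_rot: [180.0, 0.0, 88.7]
wrist_force: [0.8, -0.6, -0.1]
opening: 0.0164
```

```bash
python3 - <<'E'
from h import *
go(.683,-.154,.10,88.4)
c=viewer.calibration('wrist'); im=viewer.camera('wrist'); cv2.imwrite('pics/w6.png',im); np.save('w6.npy',c,allow_pickle=True)
E
```

```text
shift [-0.01   0.045  0.402] turn [0.01 0.   0.05] from [ 0.6803 -0.1533  0.1241] [1.7996e+02 1.0000e-02 8.8670e+01] q [-12.7  24.9  22.3  87.4  -0.   78.6]
```

View pics/w6.png

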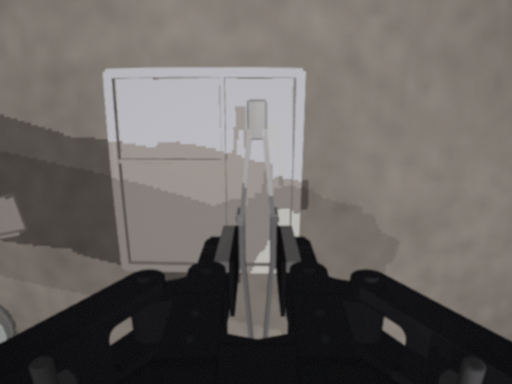

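```bash
cat > tray.py <<'E'
from det import *
def fit(c,px,size):
    # px: dict corner sign->(u,v); least squares rigid 2D
    A=[];B=[]
    for (sx,sy),uv in px.items():
        A.append([sx*size[0]/2,sy*size[1]/2]);B.append(ray(c,uv,.009)[0][:2]*1000)
    A=np.array(A);B=np.array(B);ca=A.mean(0);cb=B.mean(0)
    H=(A-ca).T@(B-cb);th=np.arctan2(H[0,1]-H[1,0],H[0,0]+H[1,1])
    Rm=np.array([[np.cos(th),-np.sin(th)],[np.sin(th),np.cos(th)]])
    t=cb-Rm@ca; print('origin',t.round(1),'yaw',np.degrees(th).round(2),'res',(B-(A@Rm.T+t)).round(1).tolist())
    return t,th,Rm
E
python3 - <<'E'
from tray import *
c=np.load('w6.npy',allow_pickle=True).item(); im=cv2.imread('pics/w6.png')
t,th,Rm=fit(c,{(-1,1):(105,70),(1,1):(303.5,68),(1,-1):(300,273),(-1,-1):(122,271)},(141,156))
for q in [(41.5,0),(-27.5,-32),(-27.5,44.5)]: print(q,(t+Rm@q).round(1))
cv2.imwrite('pics/w6c.png',cv2.resize(im[50:290,80:330],None,fx=2.5,fy=2.5,interpolation=cv2.INTER_CUBIC))
E
```

```text
origin [ 640.5 -150.4] yaw -1.56 res [[-2.1, 3.8], [2.2, 3.9], [5.1, -4.1], [-5.2, -3.5]]
(41.5, 0) [ 681.9 -151.6]
(-27.5, -32) [ 612.1 -181.7]
(-27.5, 44.5) [ 614.2 -105.2]
```

View pics/w6c.png

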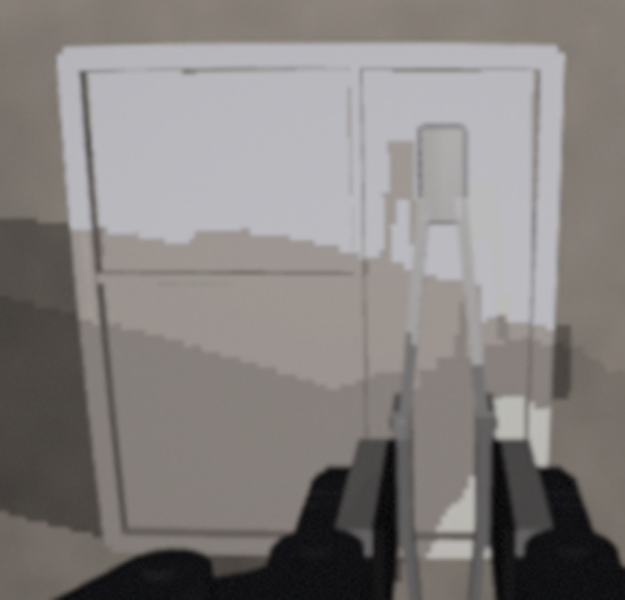

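Call:
arm_command --motion '[[0.1, [-0.01, 0.037, 0.4], [0, 0, 0.03]], [0.1, [0, 0, 0.5], [0, 0, 0]], [0.1, [0, 0, 0.4], [0, 0, 0]], [0.1, [0, 0, 0.3], [0, 0, 0]], [0.1, [0, 0, 0.16], [0, 0, 0]], [0.1, [0, 0, 0.06], [0, 0, 0]], [0.1, [0, 0, 0.02], [0, 0, 0]], [0.1, [0, 0, 0], [0, 0, 0]], [0.1, [0, 0, 0], [0, 0, 0]]]'

```text
time: 10.75
ee_pos: [0.6826, -0.1547, 0.0138]
tcp_rot: [179.9, 0.0, 88.3]
wrist_force: [0.3, 0.3, -0.9]
opening: 0.0163
```

```bash
python3 - <<'E'
from h import *
go(.683,-.154,.10,88.4)
c=viewer.calibration('wrist'); im=viewer.camera('wrist'); cv2.imwrite('pics/w7.png',im)
E
```

```text
shift [ 0.012  0.008 -1.436] turn [ 0.01  0.   -0.01] from [ 0.6826 -0.1547  0.0138] [1.7995e+02 1.0000e-02 8.8310e+01] q [-12.8  26.5  12.3  75.7   0.   78.9]
```

View pics/w7.png

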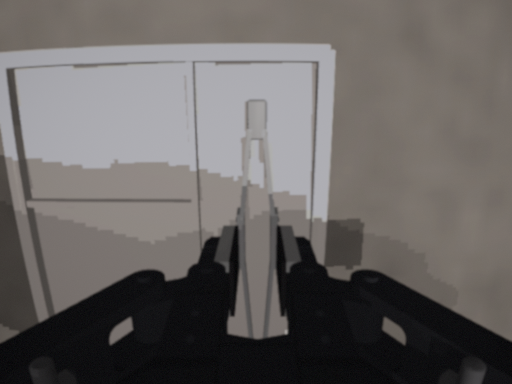

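Call:
arm_command --motion '[[0.1, [0, 0, 0.04], [0, 0, 0]], [0.1, [0, 0, 0], [0, 0, 0]], [0.1, [0, 0, 0], [0, 0, 0]]]'

```text
time: 11.18
ee_pos: [0.6822, -0.1546, 0.0107]
tcp_rot: [-180.0, -0.0, 88.3]
wrist_force: [-0.8, 0.3, 0.5]
opening: 0.0161
```

Call:
arm_command --motion '[[0.1, [0, 0, 0.02], [0, 0, 0]], [0.1, [0, 0, 0], [0, 0, 0]], [0.1, [0, 0, 0], [0, 0, 0]]]'

```text
time: 11.55
ee_pos: [0.6823, -0.1547, 0.0103]
tcp_rot: [180.0, 0.0, 88.3]
wrist_force: [-2.7, 0.7, 6.1]
opening: 0.0165
```

Call:
arm_command --motion '[[0.26, [0, 0, 0], [0, 0, 0]], [0.26, [0, 0, 0], [0, 0, 0]], [0.26, [0, 0, 0], [0, 0, 0]], [0.26, [0, 0, -0.05], [0, 0, 0]], [0.26, [0, 0, -0.1], [0, 0, 0]], [0.26, [0, 0, -0.3], [0, 0, 0]], [0.26, [0, 0, -0.6], [0, 0, 0]], [0.5, [0, 0, -0.8], [0, 0, 0]], [0.5, [0, 0, 0], [0, 0, 0]], [0.5, [0, 0, 0], [0, 0, 0]]]'

```text
time: 12.8
ee_pos: [0.6825, -0.1547, 0.1214]
tcp_rot: [179.9, 0.0, 88.3]
wrist_force: [0.3, 0.4, -0.3]
opening: 0.0428
```

```bash
python3 - <<'E'
from h import *
go(.4095,-.295,.15,180)
c=viewer.calibration('wrist'); im=viewer.camera('wrist'); cv2.imwrite('pics/w8.png',im);np.save('w8.npy',c,allow_pickle=True)
E
```

```text
shift [-2.472 -4.478 -0.481] turn [ 1.000e-02  1.000e-02 -1.528e+01] from [ 0.6825 -0.1547  0.1214] [1.7994e+02 1.0000e-02 8.8310e+01] q [-12.8  25.3  22.5  87.1   0.   78.9]
```

View pics/w8.png

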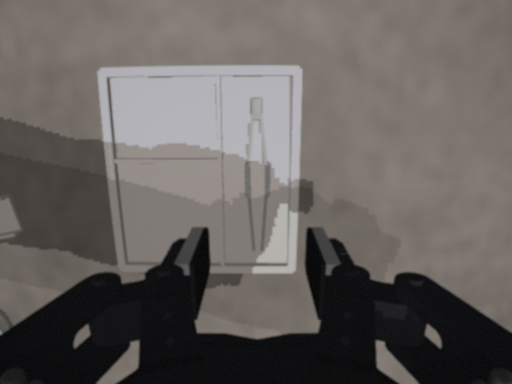

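```bash
python3 - <<'E'
from h import *
def f(cf,p,op,rpy):
    c=np.load(cf,allow_pickle=True).item()
    Rm=R.from_euler('xyz',rpy,degrees=True)
    for ret in (0,3,6,9,12,15,30):
        print(ret,[proj(c,np.array(p)+Rm.apply([sx*.011,sy*op/2,-ret/1000]))[0].round(0).tolist() for sx in(1,-1) for sy in(-1,1)])
print('w8 .0428');f('w8.npy',(.6825,-.1547,.1214),.0428,(179.94,0,88.31))
print('w1 .0854');f('w1.npy',(.4693,.2012,.2502),.0854,(180,0,180))
print('w6 .0164');f('w6.npy',(.6803,-.1533,.1241),.0164,(180,0,88.67))
for n in('w8','w1','w6'):
    im=cv2.imread(f'pics/{n}.png'); cv2.imwrite(f'pics/{n}t.png',cv2.resize(im[200:330,110:410],None,fx=2.6,fy=2.6))
E
```

```text
w8 .0428
0 [[210.0, 219.0], [307.0, 219.0], [212.0, 264.0], [305.0, 264.0]]
3 [[210.0, 222.0], [308.0, 222.0], [212.0, 267.0], [306.0, 267.0]]
6 [[209.0, 224.0], [309.0, 224.0], [211.0, 270.0], [306.0, 270.0]]
9 [[208.0, 227.0], [310.0, 227.0], [210.0, 274.0], [307.0, 273.0]]
12 [[207.0, 230.0], [311.0, 229.0], [209.0, 277.0], [308.0, 277.0]]
15 [[206.0, 232.0], [312.0, 232.0], [208.0, 281.0], [309.0, 280.0]]
30 [[200.0, 248.0], [318.0, 248.0], [203.0, 301.0], [315.0, 301.0]]
w1 .0854
0 [[164.0, 222.0], [354.0, 222.0], [168.0, 266.0], [350.0, 266.0]]
3 [[162.0, 224.0], [356.0, 224.0], [166.0, 269.0], [352.0, 269.0]]
6 [[160.0, 227.0], [358.0, 227.0], [164.0, 272.0], [354.0, 272.0]]
9 [[158.0, 230.0], [360.0, 229.0], [163.0, 276.0], [356.0, 275.0]]
12 [[156.0, 232.0], [362.0, 232.0], [161.0, 279.0], [357.0, 279.0]]
15 [[154.0, 235.0], [364.0, 235.0], [159.0, 283.0], [359.0, 282.0]]
30 [[143.0, 251.0], [376.0, 251.0], [149.0, 303.0], [370.0, 303.0]]
w6 .0164
0 [[240.0, 219.0], [277.0, 219.0], [241.0, 264.0], [276.0, 264.0]]
3 [[240.0, 222.0], [277.0, 222.0], [240.0, 267.0], [277.0, 267.0]]
6 [[239.0, 224.0], [278.0, 224.0], [240.0, 270.0], [277.0, 270.0]]
9 [[239.0, 227.0], [278.0, 227.0], [240.0, 274.0], [277.0, 274.0]]
12 [[239.0, 230.0], [279.0, 230.0], [239.0, 277.0], [278.0, 277.0]]
15 [[238.0, 232.0], [279.0, 232.0], [239.0, 281.0], [278.0, 281.0]]
30 [[236.0, 249.0], [282.0, 248.0], [237.0, 301.0], [280.0, 301.0]]
```

View pics/w8t.png

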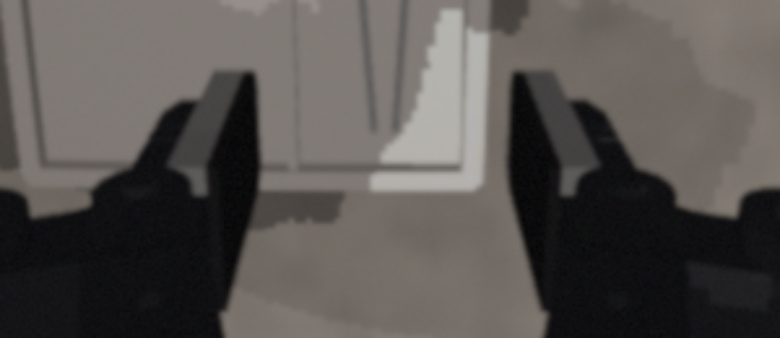

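View pics/w1t.png

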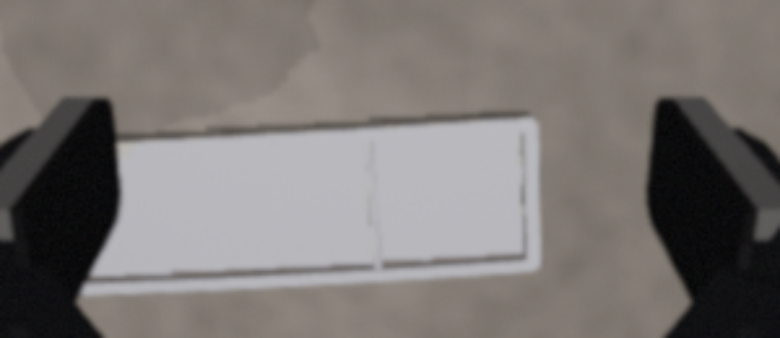

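Call:
arm_command --motion '[[0.95, [-0.35, -0.65, 0], [0, 0, 0]], [0.95, [-0.42, -0.76, 0], [0, 0, 0]], [0.95, [-0.42, -0.76, 0], [0, 0, 0]], [0.95, [-0.42, -0.76, 0], [0, 0, 0]], [0.95, [-0.42, -0.76, 0], [0, 0, 0]], [0.95, [-0.42, -0.76, 0.2], [0, 0, 0]], [0.95, [-0.02, -0.03, 0.4], [0, 0, 0]], [0.95, [0, 0, 0.4], [0, 0, 0]], [0.95, [0, 0, 0], [0, 0, 0]], [0.95, [0, 0, 0], [0, 0, 0]]]'

```text
time: 14.1
ee_pos: [0.4093, -0.2948, 0.061]
tcp_rot: [-180.0, -0.0, 88.3]
wrist_force: [0.5, -0.0, 0.6]
opening: 0.0811
```

```bash
python3 - <<'E'
from h import *
go(.4095,-.295,.001,88.3)
c=viewer.calibration('wrist'); im=viewer.camera('wrist'); cv2.imwrite('pics/w9.png',im);np.save('w9.npy',c,allow_pickle=True)
E
```

```text
shift [-0.004  0.004  1.   ] turn [-0. -0.  0.] from [ 0.4093 -0.2948  0.061 ] [-1.7999e+02 -1.0000e-02  8.8320e+01] q [-35.8  -1.1 -15.   76.1   0.   55.9]
```

View pics/w9.png

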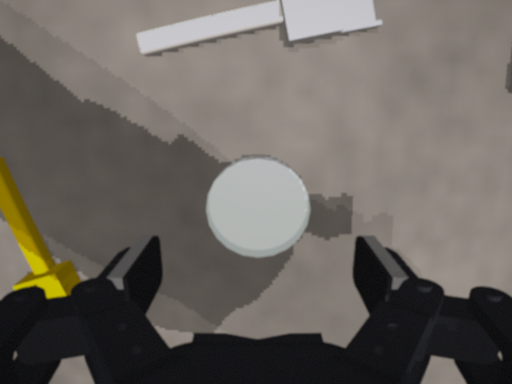

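```bash
python3 - <<'E'
from det import *
c=np.load('w9.npy',allow_pickle=True).item(); im=cv2.imread('pics/w9.png')
hsv=cv2.cvtColor(im,cv2.COLOR_BGR2HSV)
m=(hsv[...,2]>165)&(hsv[...,1]<45)
comps(c,im,m,.016,300); 
P=ray(c,[(140.5,43),(278,12),(210,27)],.011);print((P*1000).round(1),np.degrees(np.arctan2(*(P[1]-P[0])[:2][::-1])))
E
```

```text
[136, 0, 147, 54, 3270] [209.   26.1] [[386.3, -194.4], [76.8, 11.2], 10.1] circ [array([ 386.4, -194.8]), np.float64(38.5)]
[282, 0, 100, 40, 2988] [326.9  16.1] [[450.6, -189.3], [49.7, 20.0], 7.9] circ [array([ 450.6, -188.7]), np.float64(26.4)]
[208, 159, 100, 92, 7213] [257.8 204.4] [[409.0, -292.6], [55.2, 57.4], 88.3] circ [array([ 409.1, -292.1]), np.float64(28.9)]
[[ 348.7 -200.2   11. ]
 [ 422.9 -187.6   11. ]
 [ 386.8 -194.    11. ]] 9.66760312772759
```

Call:
arm_command --motion '[[0.95, [0.02, 0, 0.4], [0, 0, 0]], [0.95, [0, 0, 0.35], [0, 0, 0]], [0.95, [0, 0, 0.2], [0, 0, 0]], [0.95, [0, 0, 0.05], [0, 0, 0]], [0.95, [0, 0, 0], [0, 0, 0]], [0.6, [0, 0, 0], [0, 0, 0]], [0.6, [0, 0, 0], [0, 0, 0]], [0.6, [0, 0, 0], [0, 0, 0]], [0.6, [0, 0, 0], [0, 0, 0]]]' --newtons 25

```text
time: 15.28
ee_pos: [0.4097, -0.2939, 0.0015]
tcp_rot: [179.9, 0.0, 88.3]
wrist_force: [-0.4, 0.6, 5.8]
opening: 0.059
```

```bash
python3 - <<'E'
from h import *
go(.4095,-.295,.001,88.3)
im=viewer.camera('wrist'); cv2.imwrite('pics/w10.png',im)
im=viewer.camera('scene'); cv2.imwrite('pics/s10.png',cv2.resize(im[140:260,90:250],None,fx=5,fy=5,interpolation=cv2.INTER_CUBIC))
E
```

```text
shift [-0.018 -0.002  0.009] turn [0.01 0.01 0.  ] from [ 0.4097 -0.2939  0.0015] [1.7993e+02 4.0000e-02 8.8310e+01] q [-35.7   0.7 -19.9  69.3   0.   56. ]
```

View pics/w10.png

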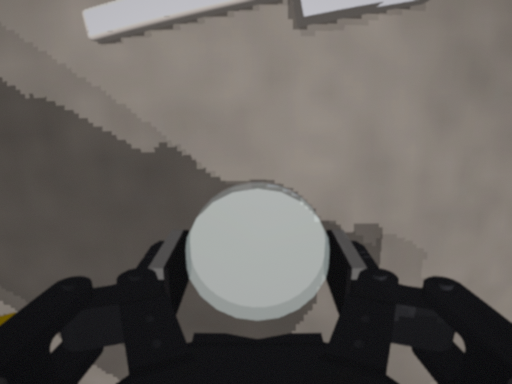

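View pics/s10.png

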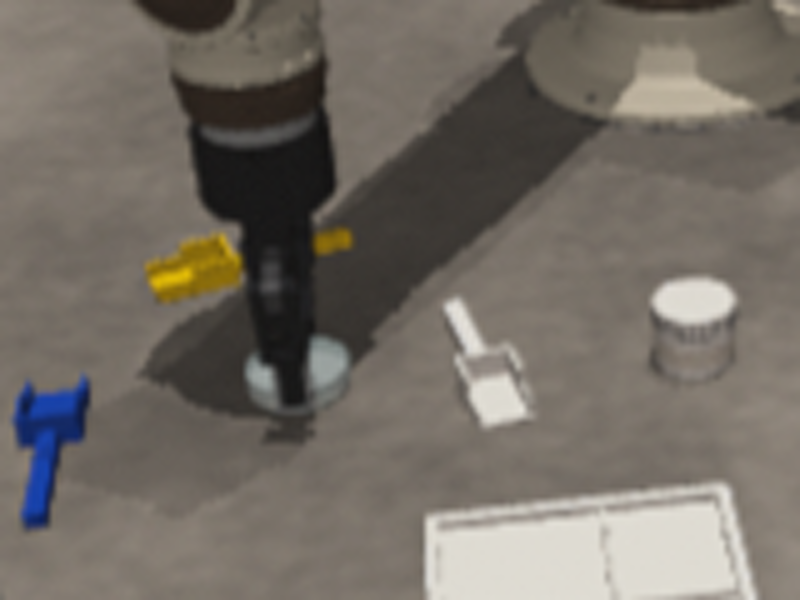

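Call:
arm_command --motion '[[0.8, [0, 0, 0], [0, 0, 0]], [0.8, [0, 0, 0], [0, 0, 0]], [0.8, [0, 0, -0.06], [0, 0, 0]], [0.8, [0, 0, 0], [0, 0, 0]], [0.6, [0, 0, 0], [0, 0, 0]], [0.6, [0, 0, 0], [0, 0, 0]], [0.6, [0, 0, 0], [0, 0, 0]], [0.6, [0, 0, 0], [0, 0, 0]]]' --newtons 25

```text
time: 16.38
ee_pos: [0.4093, -0.2937, 0.0045]
tcp_rot: [180.0, 0.0, 88.3]
wrist_force: [-0.8, 1.0, 5.1]
opening: 0.0584
```

Call:
arm_command --motion '[[0.6, [0, 0, -0.1], [0, 0, 0]], [0.6, [0, 0, -0.2], [0, 0, 0]], [0.6, [0, 0, 0], [0, 0, 0]], [0.6, [0, 0, 0], [0, 0, 0]]]'

```text
time: 16.88
ee_pos: [0.4093, -0.2937, 0.0222]
tcp_rot: [180.0, 0.0, 88.3]
wrist_force: [0.2, 0.8, -0.8]
opening: 0.0588
```

```bash
python3 - <<'E'
from h import *
go(.612,-.182,.1,88.4)
im=viewer.camera('wrist'); cv2.imwrite('pics/w11.png',im)
im=viewer.camera('scene'); cv2.imwrite('pics/s11.png',cv2.resize(im[140:260,90:250],None,fx=5,fy=5,interpolation=cv2.INTER_CUBIC))
E
```

```text
shift [ 1.96   3.322 -1.296] turn [ 0.    0.   -0.01] from [ 0.4093 -0.2937  0.0222] [1.7999e+02 1.0000e-02 8.8310e+01] q [-35.7  -0.  -18.3  71.7   0.   56. ]
```

View pics/s11.png

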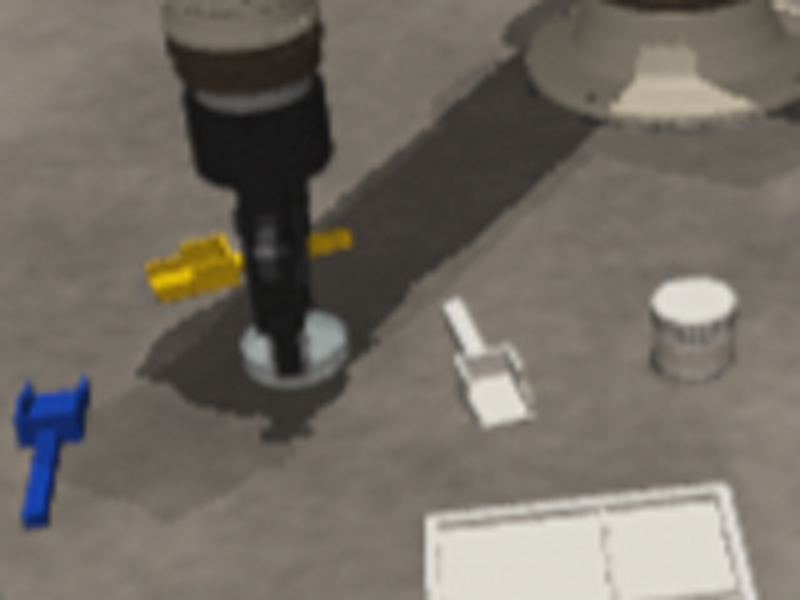

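View pics/w11.png

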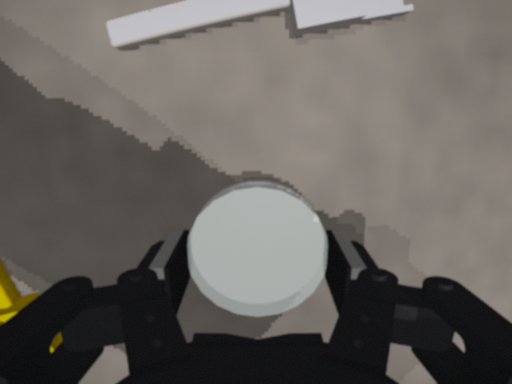

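Call:
arm_command --motion '[[0.6, [0, 0, -0.5], [0, 0, 0]], [0.6, [0, 0, -0.5], [0, 0, 0]], [0.6, [0.3, 0.5, 0], [0, 0, 0]], [0.6, [0.4, 0.7, 0], [0, 0, 0]], [0.6, [0.4, 0.7, 0], [0, 0, 0]], [0.6, [0.4, 0.7, 0], [0, 0, 0]], [0.6, [0.475, 0.73, 0], [0, 0, 0]], [0.6, [0, 0, 0.4], [0, 0, 0]], [0.6, [0, 0, 0.4], [0, 0, 0]], [0.6, [0, 0, 0], [0, 0, 0]], [0.6, [0, 0, 0], [0, 0, 0]]]'

```text
time: 18.35
ee_pos: [0.6126, -0.1813, 0.035]
tcp_rot: [180.0, 0.0, 88.3]
wrist_force: [0.8, 0.9, 0.2]
opening: 0.0587
```

```bash
python3 - <<'E'
from h import *
go(.6127,-.1813,.0085,88.4)
im=viewer.camera('wrist'); cv2.imwrite('pics/w12.png',im)
E
```

```text
shift [-0.     0.001  0.442] turn [ 0.01  0.   -0.02] from [ 0.6126 -0.1813  0.035 ] [1.7997e+02 1.0000e-02 8.8300e+01] q [-16.5  17.7   3.1  75.4  -0.   75.2]
```

View pics/w12.png

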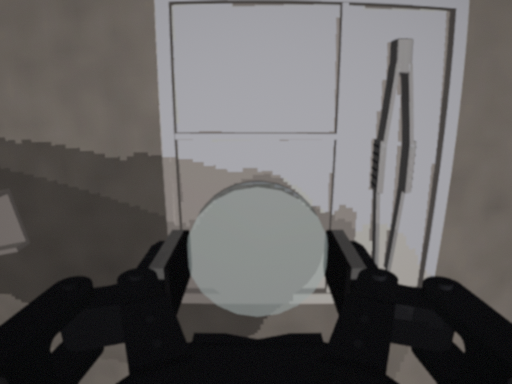

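Call:
arm_command --motion '[[0.6, [0, 0, 0.2], [0, 0, 0]], [0.6, [0, 0, 0.15], [0, 0, 0]], [0.6, [0, 0, 0.07], [0, 0, 0]], [0.6, [0, 0, 0.02], [0, 0, 0]], [0.6, [0, 0, 0], [0, 0, 0]], [0.6, [0, 0, 0], [0, 0, 0]]]'

```text
time: 19.15
ee_pos: [0.6126, -0.1811, 0.0079]
tcp_rot: [180.0, 0.0, 88.3]
wrist_force: [-0.0, 0.1, -0.6]
opening: 0.0582
```

Call:
arm_command --motion '[[0.6, [0, 0, 0.02], [0, 0, 0]], [0.6, [0, 0, 0], [0, 0, 0]], [0.6, [0, 0, 0], [0, 0, 0]]]'

```text
time: 19.52
ee_pos: [0.6127, -0.1811, 0.0076]
tcp_rot: [179.9, 0.0, 88.3]
wrist_force: [-2.6, 0.8, 6.1]
opening: 0.0586
```

Contact (6 N). Release and rise.

Call:
arm_command --motion '[[0.78, [0, 0, 0], [0, 0, 0]], [0.78, [0, 0, 0], [0, 0, 0]], [0.78, [0, 0, 0], [0, 0, 0]], [0.78, [0, 0, -0.15], [0, 0, 0]], [0.78, [0, 0, -0.4], [0, 0, 0]], [0.78, [0, 0, -0.7], [0, 0, 0]], [0.78, [0, 0, -0.7], [0, 0, 0]], [0.6, [0, 0, 0], [0, 0, 0]], [0.6, [0, 0, 0], [0, 0, 0]]]'

```text
time: 20.65
ee_pos: [0.6124, -0.1811, 0.1236]
tcp_rot: [180.0, 0.0, 88.3]
wrist_force: [0.4, -0.5, 0.3]
opening: 0.0512
```

```bash
python3 - <<'E'
from h import *
go(.426,.190,.12,88.3)
c=viewer.calibration('wrist');im=viewer.camera('wrist'); cv2.imwrite('pics/w13.png',im);np.save('w13.npy',c,allow_pickle=True)
E
```

```text
shift [ 6.09  -3.288  0.059] turn [0. 0. 0.] from [ 0.6124 -0.1811  0.1236] [179.99   0.    88.31] q [-16.5  16.4  11.3  84.9  -0.   75.2]
```

View pics/w13.png

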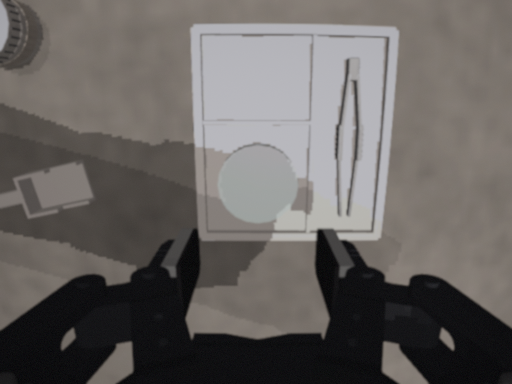

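Call:
arm_command --motion '[[0.6, [0.5, -0.27, 0], [0, 0, 0]], [0.6, [0.8, -0.43, 0], [0, 0, 0]], [0.6, [0.8, -0.43, 0], [0, 0, 0]], [0.6, [0.8, -0.43, 0], [0, 0, 0]], [0.6, [0.8, -0.43, 0], [0, 0, 0]], [0.6, [0.8, -0.43, 0], [0, 0, 0]], [0.6, [0.8, -0.43, 0], [0, 0, 0]], [0.6, [0.79, -0.438, 0], [0, 0, 0]], [0.6, [0, 0, 0], [0, 0, 0]], [0.6, [0, 0, 0], [0, 0, 0]]]'

```text
time: 21.95
ee_pos: [0.4257, 0.1898, 0.1228]
tcp_rot: [-179.9, 0.0, 88.4]
wrist_force: [-0.0, 0.6, -1.0]
opening: 0.0514
```

```bash
python3 - <<'E'
from det import *
go(.426,.190,.012,88.3)
c=viewer.calibration('wrist');im=viewer.camera('wrist'); cv2.imwrite('pics/w14.png',im)
hsv=cv2.cvtColor(im,cv2.COLOR_BGR2HSV)
m=(hsv[...,1]>120)&(hsv[...,2]>60); comps(c,im,m,.028)
E
```

```text
shift [0.005 0.007 1.847] turn [-0.01  0.01  0.01] from [0.4257 0.1898 0.1228] [-1.7994e+02  5.0000e-02  8.8360e+01] q [ 24.   -7.2 -13.9  83.4  -0.  115.7]
[240, 169, 38, 34, 677] [258.4 183.2] [[426.0, 190.8], [24.5, 26.6], 88.3] circ [array([426.1, 189.3]), np.float64(13.9)]
[255, 313, 32, 9, 92] [270.8 315.8] [[432.4, 80.7], [25.4, 7.0], 2.7] circ [array([432.5,  77.8]), np.float64(12.7)]
```

View pics/w14.png

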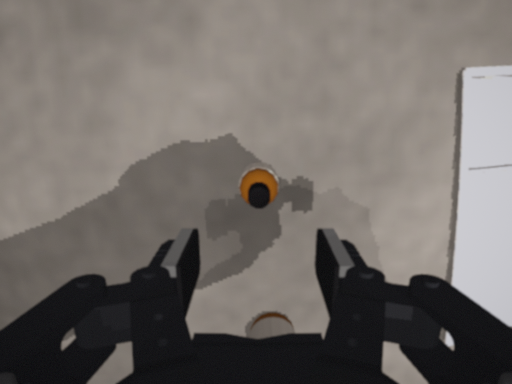

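Call:
arm_command --motion '[[0.6, [0.005, 0.005, 0.4], [0, 0, 0]], [0.6, [0, 0, 0.5], [0, 0, 0]], [0.6, [0, 0, 0.5], [0, 0, 0]], [0.6, [0, 0, 0.35], [0, 0, 0]], [0.6, [0, 0, 0.16], [0, 0, 0]], [0.6, [0, 0, 0], [0, 0, 0]], [0.6, [0, 0, 0], [0, 0, 0]], [0.25, [0, 0, 0], [0, 0, 0]], [0.25, [0, 0, 0], [0, 0, 0]], [0.25, [0, 0, 0], [0, 0, 0]], [0.25, [0, 0, 0], [0, 0, 0]]]' --newtons 25

```text
time: 23.38
ee_pos: [0.4268, 0.1905, 0.0098]
tcp_rot: [179.9, -0.0, 88.3]
wrist_force: [-1.5, -0.9, 6.2]
opening: 0.027
```

Call:
arm_command --motion '[[0.25, [0, 0, -0.1], [0, 0, 0]], [0.25, [0, 0, -0.2], [0, 0, 0]], [0.25, [0, 0, 0], [0, 0, 0]], [0.25, [0, 0, 0], [0, 0, 0]]]'

```text
time: 23.88
ee_pos: [0.4264, 0.1903, 0.027]
tcp_rot: [180.0, -0.0, 88.3]
wrist_force: [0.4, -0.1, -0.8]
opening: 0.027
```

```bash
python3 - <<'E'
from det import *
go(.614,-.1048,.12,88.3)
c=viewer.calibration('wrist');im=viewer.camera('wrist'); cv2.imwrite('pics/w15.png',im)
im=viewer.camera('scene'); cv2.imwrite('pics/s15.png',cv2.resize(im[120:260,220:400],None,fx=4.2,fy=4.2,interpolation=cv2.INTER_CUBIC))
E
```

```text
shift [-4.824  3.271 -1.55 ] turn [ 0. -0.  0.] from [0.4264 0.1903 0.027 ] [ 1.7999e+02 -1.0000e-02  8.8310e+01] q [ 24.1  -5.3 -22.8  72.4   0.  115.7]
```

View pics/s15.png

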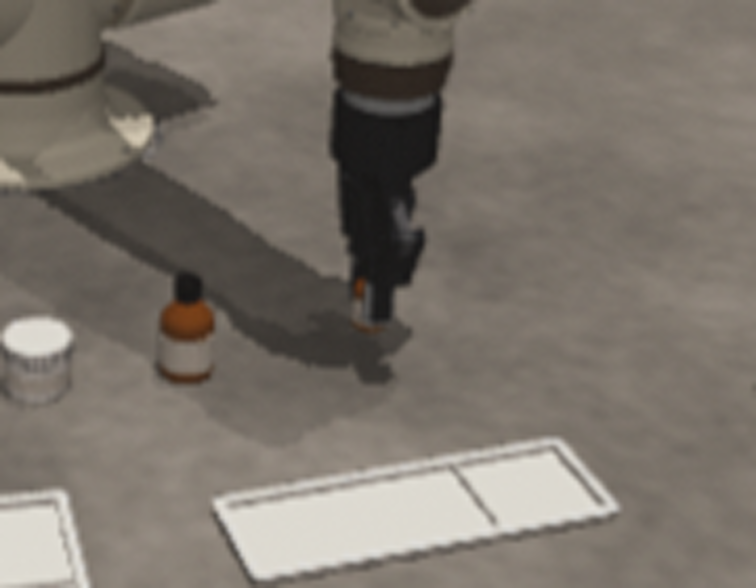

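View pics/w15.png

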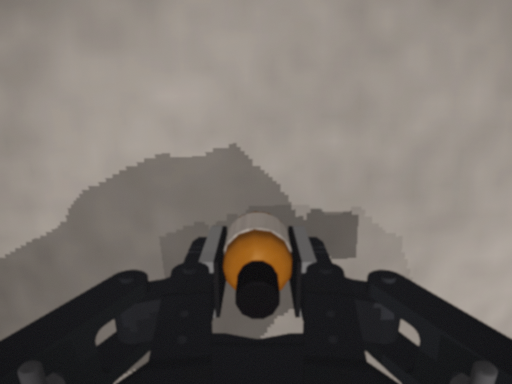

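Call:
arm_command --motion '[[0.25, [0, 0, -0.6], [0, 0, 0]], [0.25, [0, 0, -0.8], [0, 0, 0]], [0.25, [-0.5, 0.34, -0.2], [0, 0, 0]], [0.25, [-0.8, 0.54, 0], [0, 0, 0]], [0.25, [-0.8, 0.54, 0], [0, 0, 0]], [0.25, [-0.8, 0.54, 0], [0, 0, 0]], [0.25, [-0.8, 0.54, 0], [0, 0, 0]], [0.25, [-0.7, 0.48, 0], [0, 0, 0]], [0.25, [-0.42, 0.29, 0.3], [0, 0, 0]], [0.25, [0, 0, 0.7], [0, 0, 0]], [0.25, [0, 0, 0.3], [0, 0, 0]], [0.25, [0, 0, 0], [0, 0, 0]]]'

```text
time: 25.48
ee_pos: [0.6129, -0.1041, 0.0437]
tcp_rot: [-179.8, -0.0, 88.3]
wrist_force: [0.1, 0.8, 1.1]
opening: 0.0269
```

Call:
arm_command --motion '[[0.25, [0, 0, 0], [0, 0, 0]]]'

```text
time: 25.6
ee_pos: [0.6146, -0.1043, 0.0467]
tcp_rot: [179.9, 0.0, 88.3]
wrist_force: [-0.4, -0.1, -0.2]
opening: 0.0269
```

```bash
python3 - <<'E'
from det import *
go(.6147,-.1048,.0138,88.3)
c=viewer.calibration('wrist');im=viewer.camera('wrist'); cv2.imwrite('pics/w16.png',im)
E
```

```text
shift [-0.008  0.     0.549] turn [0.02 0.   0.01] from [ 0.6146 -0.1043  0.0467] [1.7988e+02 2.0000e-02 8.8350e+01] q [-9.6 15.2  1.3 76.   0.  82. ]
```

View pics/w16.png

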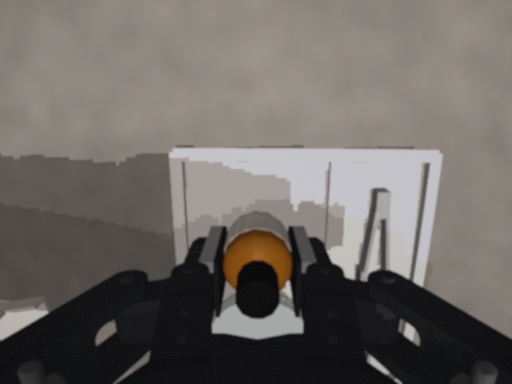

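Call:
arm_command --motion '[[0.25, [0, 0, 0.25], [0, 0, 0]], [0.25, [0, 0, 0.2], [0, 0, 0]], [0.25, [0, 0, 0.08], [0, 0, 0]], [0.25, [0, 0, 0.02], [0, 0, 0]], [0.25, [0, 0, 0], [0, 0, 0]], [0.25, [0, 0, 0], [0, 0, 0]]]'

```text
time: 26.4
ee_pos: [0.6137, -0.1045, 0.0128]
tcp_rot: [180.0, -0.0, 88.3]
wrist_force: [-3.7, 0.5, 9.6]
opening: 0.0267
```

Call:
arm_command --motion '[[0.25, [0, 0, 0.02], [0, 0, 0]], [0.25, [0, 0, 0], [0, 0, 0]], [0.25, [0, 0, 0], [0, 0, 0]]]'

```text
time: 26.78
ee_pos: [0.6138, -0.1046, 0.0128]
tcp_rot: [180.0, 0.0, 88.3]
wrist_force: [-8.3, 2.6, 17.0]
opening: 0.0269
```

Call:
arm_command --motion '[[0.25, [0, 0, -0.025], [0, 0, 0]], [0.25, [0, 0, 0], [0, 0, 0]], [0.5, [0, 0, 0], [0, 0, 0]], [0.5, [0, 0, 0], [0, 0, 0]], [0.5, [0, 0, 0], [0, 0, 0]], [0.5, [0, 0, -0.3], [0, 0, 0]], [0.5, [0, 0, -0.7], [0, 0, 0]], [0.5, [0, 0, -0.8], [0, 0, 0]], [0.5, [0, 0, 0], [0, 0, 0]], [0.5, [0, 0, 0], [0, 0, 0]]]'

```text
time: 28.02
ee_pos: [0.614, -0.1046, 0.1208]
tcp_rot: [180.0, 0.0, 88.3]
wrist_force: [-0.2, -0.9, -0.5]
opening: 0.0425
```

```bash
python3 - <<'E'
from det import *
go(.429,-.060,.12,88.3)
c=viewer.calibration('wrist');im=viewer.camera('wrist'); cv2.imwrite('pics/w17.png',im)
E
```

```text
shift [ 0.652 -3.104  0.011] turn [0.01 0.   0.  ] from [ 0.614  -0.1046  0.1208] [179.96   0.    88.31] q [-9.7 14.2  8.3 84.1  0.  82. ]
```

View pics/w17.png

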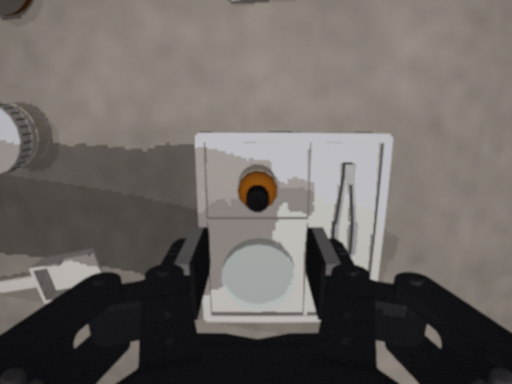

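Call:
arm_command --motion '[[0.9, [0.13, -0.6, 0], [0, 0, 0]], [0.9, [0.17, -0.8, 0], [0, 0, 0]], [0.9, [0.17, -0.8, 0], [0, 0, 0]], [0.9, [0.17, -0.8, 0], [0, 0, 0]], [0.9, [0.01, -0.1, 0], [0, 0, 0]], [0.9, [0, 0, 0], [0, 0, 0]], [0.9, [0, 0, 0], [0, 0, 0]]]'

```text
time: 28.95
ee_pos: [0.4298, -0.0603, 0.1199]
tcp_rot: [-180.0, -0.0, 88.3]
wrist_force: [0.4, -0.0, 0.4]
opening: 0.0768
```

```bash
python3 - <<'E'
from det import *
go(.429,-.060,.014,88.3)
c=viewer.calibration('wrist');im=viewer.camera('wrist'); cv2.imwrite('pics/w18.png',im)
hsv=cv2.cvtColor(im,cv2.COLOR_BGR2HSV)
m=(hsv[...,2]>165)&(hsv[...,1]<45); m[:,:200]=0;m[:,320:]=0
comps(c,im,m,.042)
E
```

```text
shift [ 0.004 -0.012  1.765] turn [-0.01 -0.    0.  ] from [ 0.4298 -0.0603  0.1199] [-179.97   -0.     88.3 ] q [ -8.  -11.7 -18.1  83.6  -0.   83.7]
[221, 158, 71, 50, 2454] [253.3 182.6] [[425.7, -52.2], [47.8, 30.9], 22.8] circ [array([428.9, -59.7]), np.float64(24.1)]
[200, 299, 116, 39, 1735] [270.6 319.6] [[426.4, -163.9], [89.0, 23.1], 16.5] circ [array([ 425.4, -160.1]), np.float64(44.7)]
```

View pics/w18.png

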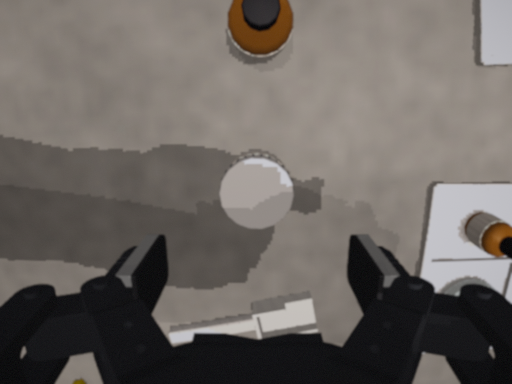

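Call:
arm_command --motion '[[0.9, [0, -0.01, 0.4], [0, 0, 0]], [0.9, [0, 0, 0.5], [0, 0, 0]], [0.9, [0, 0, 0.5], [0, 0, 0]], [0.9, [0, 0, 0.3], [0, 0, 0]], [0.9, [0, 0, 0.06], [0, 0, 0]], [0.9, [0, 0, 0], [0, 0, 0]], [0.5, [0, 0, 0], [0, 0, 0]], [0.5, [0, 0, 0], [0, 0, 0]], [0.5, [0, 0, 0], [0, 0, 0]], [0.5, [0, 0, 0], [0, 0, 0]]]' --newtons 30

```text
time: 30.25
ee_pos: [0.4292, -0.0602, 0.0158]
tcp_rot: [179.9, 0.0, 88.3]
wrist_force: [-1.4, 0.5, 6.6]
opening: 0.0489
```

Call:
arm_command --motion '[[0.5, [0, 0, -0.1], [0, 0, 0]], [0.5, [0, 0, -0.2], [0, 0, 0]], [0.5, [0, 0, 0], [0, 0, 0]], [0.5, [0, 0, 0], [0, 0, 0]]]'

```text
time: 30.75
ee_pos: [0.4286, -0.0601, 0.0328]
tcp_rot: [180.0, 0.0, 88.3]
wrist_force: [0.4, -0.1, -1.6]
opening: 0.0491
```

```bash
python3 - <<'E'
from tray import *
th=np.radians(3.9);Rm=np.array([[np.cos(th),-np.sin(th)],[np.sin(th),np.cos(th)]])
p=np.array([631.5,152.3])+Rm@[0,81.5]; print(p, np.array([631.5,152.3])+Rm@[0,-37.5])
go(p[0]/1000,p[1]/1000,.12,93.9)
c=viewer.calibration('wrist');im=viewer.camera('wrist'); cv2.imwrite('pics/w19.png',im)
im=viewer.camera('scene'); cv2.imwrite('pics/s19.png',cv2.resize(im[120:260,150:330],None,fx=4.2,fy=4.2,interpolation=cv2.INTER_CUBIC))
E
```

```text
[625.95675381 233.61126873] [634.0505734  114.88683954]
shift [ 4.991  3.143 -1.453] turn [ 0.    0.   -0.93] from [ 0.4286 -0.0601  0.0328] [179.99   0.    88.31] q [ -8.  -10.3 -26.7  73.7   0.   83.7]
```

View pics/s19.png

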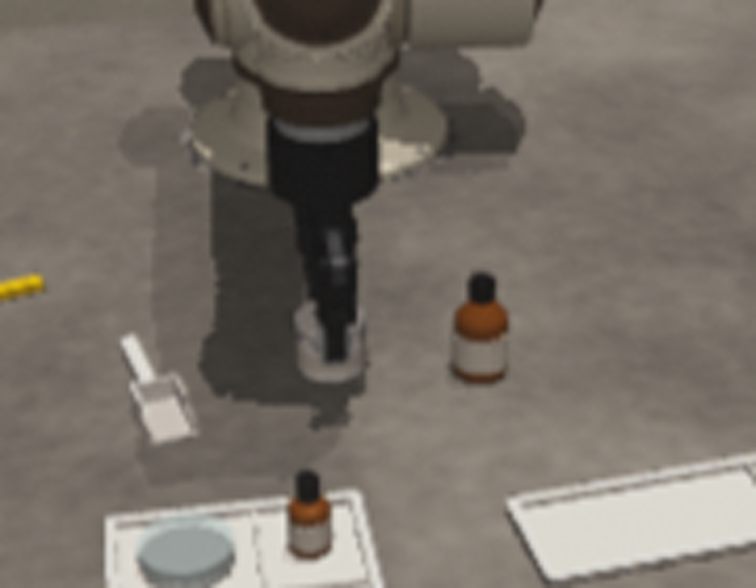

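View pics/w19.png

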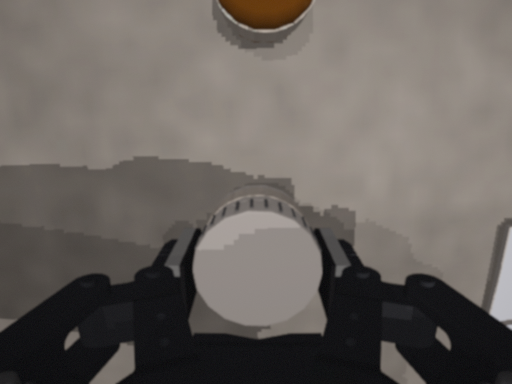

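Call:
arm_command --motion '[[0.5, [0, 0, -0.5], [0, 0, 0]], [0.5, [0, 0, -0.8], [0, 0, -0.47]], [0.5, [0, 0, -0.5], [0, 0, -0.46]], [0.5, [0, 0.6, 0], [0, 0, 0]], [0.5, [0.5, 0.6, 0], [0, 0, 0]], [0.5, [0.7, 0.6, 0], [0, 0, 0]], [0.5, [0.8, 0.5, 0], [0, 0, 0]], [0.5, [0.8, 0.5, 0], [0, 0, 0]], [0.5, [0.9, 0.4, 0], [0, 0, 0]], [0.5, [0.66, 0.3, 0], [0, 0, 0]], [0.5, [0.3, 0.115, 0.3], [0, 0, 0]], [0.5, [0, 0, 0], [0, 0, 0]]]'

```text
time: 32.35
ee_pos: [0.6248, 0.2339, 0.1194]
tcp_rot: [-179.7, 0.1, 94.0]
wrist_force: [-0.2, 0.2, -1.0]
opening: 0.0491
```

Call:
arm_command --motion '[[0.5, [0, 0, 0], [0, 0, 0]], [0.5, [0, 0, 0], [0, 0, 0]]]'

```text
time: 32.6
ee_pos: [0.6261, 0.2323, 0.1235]
tcp_rot: [180.0, -0.0, 93.8]
wrist_force: [0.7, -0.6, -0.5]
opening: 0.0488
```

```bash
python3 - <<'E'
from tray import *
go(.626,.2336,.019,93.9)
c=viewer.calibration('wrist');im=viewer.camera('wrist'); cv2.imwrite('pics/w20.png',im);np.save('w20.npy',c,allow_pickle=True)
E
```

```text
shift [ 2.100e-02 -1.000e-03  1.741e+00] turn [ 0.01 -0.   -0.01] from [0.6261 0.2323 0.1235] [179.95  -0.    93.81] q [ 20.4  20.5  16.5  85.9  -0.  106.6]
```

View pics/w20.png

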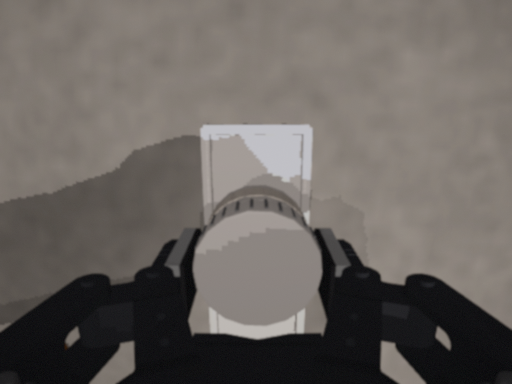

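```bash
python3 - <<'E'
from tray import *
c=np.load('w20.npy',allow_pickle=True).item()
t,th,Rm=fit(c,{(-1,1):(201.5,126),(1,1):(311.5,126)},(76,241)); 
t2=t; B=ray(c,[(201.5,126),(311.5,126)],.009)*1000; print(B.round(1))
print('jar',(t+Rm@[0,81.5]).round(1))
B=ray(c,[(210,136),(304,136)],.004)*1000; print('inner far-left floor corners',B.round(1), np.hypot(*(B[1]-B[0])[:2]))
m=B.mean(0)[:2]; print('jar from inner', m-Rm@[0,36])
E
```

```text
origin [630.2 153.9] yaw 3.74 res [[-3.0, -0.2], [3.0, 0.2]]
[[581.4 271.5   9. ]
 [663.2 276.8   9. ]]
jar [624.8 235.3]
inner far-left floor corners [[587.4 263.8   4. ]
 [659.  268.5   4. ]] 71.82473535196435
jar from inner [625.55158483 230.22058197]
```

Call:
arm_command --motion '[[0.5, [0.01, -0.01, 0.4], [0, 0, 0]], [0.5, [0, 0, 0.5], [0, 0, 0]], [0.5, [0, 0, 0.4], [0, 0, 0]], [0.5, [0, 0, 0.22], [0, 0, 0]], [0.5, [0, 0, 0.1], [0, 0, 0]], [0.5, [0, 0, 0.05], [0, 0, 0]], [0.5, [0, 0, 0.02], [0, 0, 0]], [0.5, [0, 0, 0], [0, 0, 0]], [0.5, [0, 0, 0], [0, 0, 0]]]'

```text
time: 33.78
ee_pos: [0.6255, 0.2342, 0.0217]
tcp_rot: [180.0, -0.0, 93.9]
wrist_force: [0.6, 0.4, -0.9]
opening: 0.049
```

```bash
python3 - <<'E'
from tray import *
go(.626,.2336,.019,93.9)
im=viewer.camera('wrist'); cv2.imwrite('pics/w21.png',im)
E
```

```text
shift [-0.011  0.007  0.045] turn [ 0.01 -0.   -0.  ] from [0.6255 0.2342 0.0217] [ 1.7997e+02 -1.0000e-02  9.3890e+01] q [ 20.5  22.    7.   75.1  -0.  106.6]
```

View pics/w21.png

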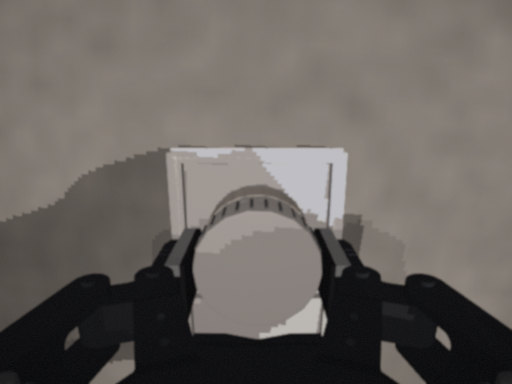

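Call:
arm_command --motion '[[0.5, [-0.02, 0, 0.03], [0, 0, 0]], [0.5, [0, 0, 0], [0, 0, 0]], [0.5, [0, 0, 0], [0, 0, 0]]]'

```text
time: 34.2
ee_pos: [0.6254, 0.2329, 0.0194]
tcp_rot: [-180.0, 0.0, 93.9]
wrist_force: [0.4, -0.1, -0.9]
opening: 0.0488
```

Call:
arm_command --motion '[[0.5, [0, 0, 0.02], [0, 0, 0]], [0.5, [0, 0, 0], [0, 0, 0]], [0.5, [0, 0, 0], [0, 0, 0]]]'

```text
time: 34.58
ee_pos: [0.6255, 0.233, 0.0189]
tcp_rot: [180.0, -0.0, 93.9]
wrist_force: [-3.0, -1.3, 5.2]
opening: 0.0489
```

Contact. Release.

Call:
arm_command --motion '[[0.75, [0, 0, 0], [0, 0, 0]], [0.75, [0, 0, 0], [0, 0, 0]], [0.75, [0, 0, 0], [0, 0, 0]], [0.75, [0, 0, -0.3], [0, 0, 0]], [0.75, [0, 0, -0.7], [0, 0, 0]], [0.75, [0, 0, -0.8], [0, 0, 0]], [0.5, [0, 0, -0.3], [0, 0, 0]], [0.5, [0, 0, 0], [0, 0, 0]], [0.5, [0, 0, 0], [0, 0, 0]]]'

```text
time: 35.7
ee_pos: [0.6249, 0.2327, 0.1427]
tcp_rot: [-179.9, 0.0, 93.9]
wrist_force: [-0.7, -0.6, -0.4]
opening: 0.0429
```

```bash
python3 - <<'E'
from tray import *
go(.4069,-.1902,.15,189.7)
c=viewer.calibration('wrist');im=viewer.camera('wrist'); cv2.imwrite('pics/w22.png',im);np.save('w22.npy',c,allow_pickle=True)
E
```

```text
shift [-6.786 -4.104 -0.109] turn [-2.000e-02 -1.000e-02 -1.597e+01] from [0.6249 0.2327 0.1427] [-1.7989e+02  4.0000e-02  9.3890e+01] q [ 20.4  20.6  18.7  88.2  -0.  106.5]
```

View pics/w22.png

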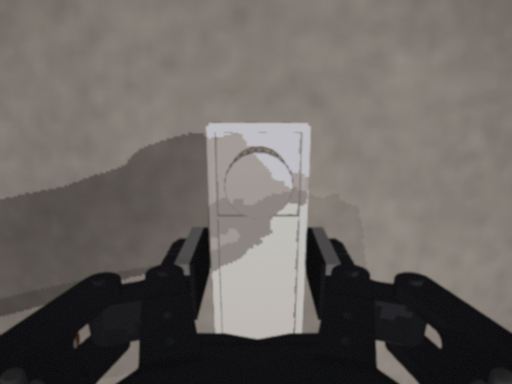

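Call:
arm_command --motion '[[0.5, [-0.5, -0.3, 0], [0, 0, 0]], [0.5, [-0.8, -0.48, 0], [0, 0, 0]], [0.5, [-0.8, -0.48, 0], [0, 0, 0]], [0.5, [-0.8, -0.48, 0], [0, 0, 0]], [0.5, [-0.8, -0.48, 0], [0, 0, 0]], [0.5, [-0.8, -0.48, 0], [0, 0, 0]], [0.5, [-0.8, -0.48, 0], [0, 0, 0]], [0.5, [-0.8, -0.48, 0], [0, 0, 0]], [0.5, [-0.68, -0.44, 0], [0, 0, 0.9]], [0.5, [0, 0, 0], [0, 0, 1]], [0.5, [0, 0, 0], [0, 0, 1]], [0.5, [0, 0, 0], [0, 0, 1]]]'

```text
time: 37.25
ee_pos: [0.4068, -0.1896, 0.1429]
tcp_rot: [-179.9, -0.0, 70.3]
wrist_force: [-0.3, 0.3, 0.1]
opening: 0.0427
```

Call:
arm_command --motion '[[0.5, [0, 0, 0], [0, 0, 1]], [0.5, [0, 0, 0], [0, 0, 1]], [0.5, [0, 0, 0], [0, 0, 1]], [0.5, [0, 0, 0], [0, 0, 1]], [0.5, [0, 0, 0], [0, 0, 1]], [0.5, [0, 0, 0], [0, 0, 1]], [0.5, [0, 0, 0], [0, 0, 1]], [0.5, [0, 0, 0], [0, 0, 1]], [0.5, [0, 0, 0], [0, 0, 1]], [0.5, [0, 0, 0], [0, 0, 1]], [0.5, [0, 0, 0], [0, 0, 0.13]], [0.5, [0, 0, 0], [0, 0, 0]]]'

```text
time: 38.75
ee_pos: [0.4073, -0.1895, 0.1436]
tcp_rot: [-180.0, 0.1, 9.8]
wrist_force: [-0.5, 0.0, 0.4]
opening: 0.0428
```

Call:
arm_command --motion '[[0.5, [0, 0, 0], [0, 0, 0]]]'

```text
time: 38.88
ee_pos: [0.4075, -0.1896, 0.144]
tcp_rot: [-180.0, 0.0, 9.8]
wrist_force: [0.1, 0.5, -0.3]
opening: 0.0426
```

```bash
python3 - <<'E'
from det import *
go(.4069,-.1902,.006,9.7)
c=viewer.calibration('wrist');im=viewer.camera('wrist'); cv2.imwrite('pics/w23.png',im);np.save('w23.npy',c,allow_pickle=True)
E
```

```text
shift [-0.011  0.009  2.3  ] turn [-0.    0.    0.01] from [ 0.4075 -0.1896  0.144 ] [-1.7999e+02  2.0000e-02  9.7900e+00] q [-24.9  -9.7 -13.7  86.   -0.  145.3]
```

View pics/w23.png

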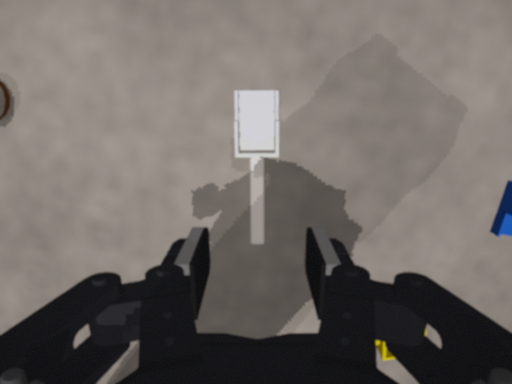

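```bash
python3 - <<'E'
from det import *
c=np.load('w23.npy',allow_pickle=True).item();im=cv2.imread('pics/w23.png')
P=ray(c,[(257.5,244)],.008)[0];Q=ray(c,[(256.5,91)],.004)[0];B=ray(c,[(257,157)],.02)[0]
print((P*1000).round(1),(Q*1000).round(1),(B*1000).round(1)); d=(Q-P)[:2];print(np.linalg.norm(d),np.degrees(np.arctan2(d[1],d[0])),((P+Q)/2*1000).round(1))
cv2.imwrite('pics/w23c.png',cv2.resize(im[70:270,150:370],None,fx=3,fy=3,interpolation=cv2.INTER_CUBIC))
E
```

```text
[ 345.5 -201.1    8. ] [ 474.  -178.2    4. ] [ 424.1 -187.2   20. ]
0.13058930047014022 10.08600070211513 [ 409.8 -189.6    6. ]
```

View pics/w23c.png

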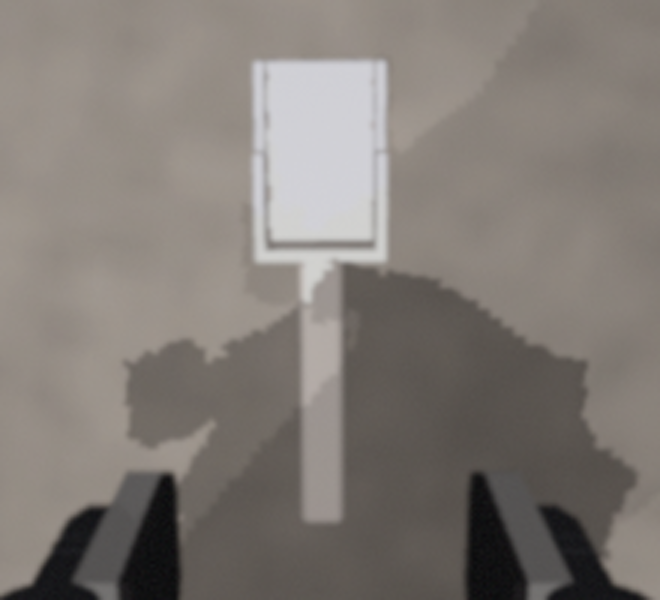

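Call:
arm_command --motion '[[0.5, [-0.035, 0.005, 0.5], [0, 0, 0]], [0.5, [0, 0, 0.6], [0, 0, 0]], [0.5, [0, 0, 0.6], [0, 0, 0]], [0.5, [0, 0, 0.4], [0, 0, 0]], [0.5, [0, 0, 0.18], [0, 0, 0]], [0.5, [0, 0, 0.04], [0, 0, 0]], [0.5, [0, 0, 0], [0, 0, 0]], [0.5, [0, 0, 0], [0, 0, 0]], [0.05, [0, 0, 0], [0, 0, 0]], [0.05, [0, 0, 0], [0, 0, 0]], [0.05, [0, 0, 0], [0, 0, 0]], [0.05, [0, 0, 0], [0, 0, 0]]]' --newtons 25

```text
time: 40.42
ee_pos: [0.4058, -0.1904, 0.0055]
tcp_rot: [180.0, -0.0, 9.7]
wrist_force: [-0.2, 1.6, 5.3]
opening: 0.011
```

Call:
arm_command --motion '[[0.05, [0, 0, -0.1], [0, 0, 0]], [0.05, [0, 0, -0.2], [0, 0, 0]], [0.05, [0, 0, 0], [0, 0, 0]], [0.05, [0, 0, 0], [0, 0, 0]]]'

```text
time: 40.92
ee_pos: [0.4056, -0.1903, 0.0231]
tcp_rot: [180.0, -0.0, 9.7]
wrist_force: [-0.9, 0.4, -1.3]
opening: 0.0107
```

```bash
python3 - <<'E'
from det import *
go(.634,.115,.15,93.9)
c=viewer.calibration('wrist');im=viewer.camera('wrist'); cv2.imwrite('pics/w24.png',im)
im=viewer.camera('scene'); cv2.imwrite('pics/s24.png',cv2.resize(im[120:260,110:290],None,fx=4.2,fy=4.2,interpolation=cv2.INTER_CUBIC))
E
```

```text
shift [ 4.611 -4.373 -2.114] turn [  0.    -0.   -14.03] from [ 0.4056 -0.1903  0.0231] [ 1.80e+02 -1.00e-02  9.71e+00] q [-25.1  -7.8 -25.6  72.2   0.  145.2]
```

View pics/w24.png

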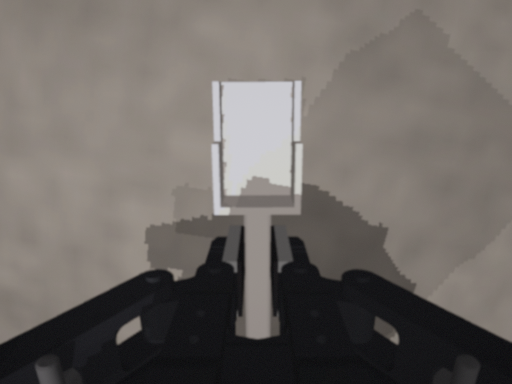

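View pics/s24.png

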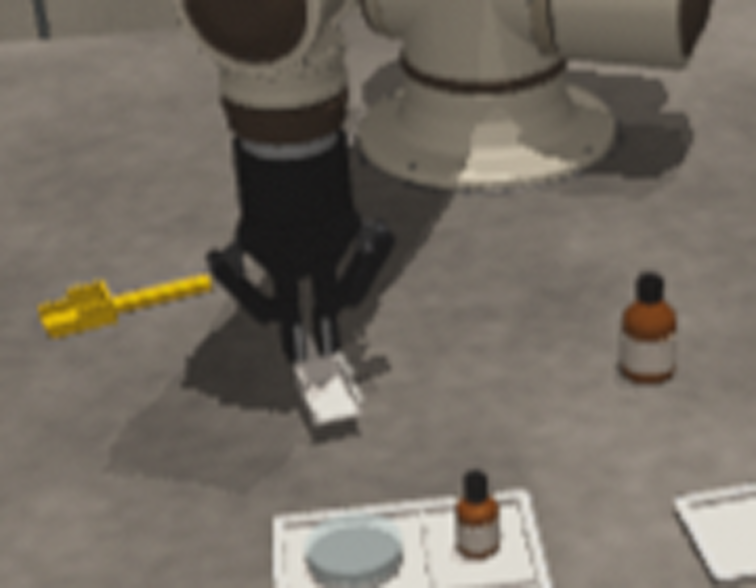

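Call:
arm_command --motion '[[0.05, [0, 0, -0.5], [0, 0, 0]], [0.05, [0, 0, -0.8], [0, 0, 0]], [0.05, [0, 0, -0.7], [0, 0, -0.5]], [0.05, [0, 0, -0.1], [0, 0, -1]], [0.05, [0, 0, 0], [0, 0, -1]], [0.05, [0, 0, 0], [0, 0, -1]], [0.05, [0, 0, 0], [0, 0, -1]], [0.05, [0, 0, 0], [0, 0, -1]], [0.05, [0, 0, 0], [0, 0, -1]], [0.05, [0, 0, 0], [0, 0, -1]], [0.05, [0, 0, 0], [0, 0, -1]], [0.05, [0, 0, 0], [0, 0, -1]]]'

```text
time: 42.52
ee_pos: [0.4054, -0.1902, 0.1487]
tcp_rot: [-180.0, -0.0, 66.9]
wrist_force: [-0.1, -0.0, -0.8]
opening: 0.0111
```

Call:
arm_command --motion '[[0.05, [0, 0, 0], [0, 0, -1]], [0.05, [0, 0, 0], [0, 0, -1]], [0.05, [0, 0, 0], [0, 0, -1]], [0.05, [0, 0, 0], [0, 0, -1]], [0.05, [0, 0, 0], [0, 0, -0.53]], [0.05, [0.6, 0.53, 0], [0, 0, 0]], [0.05, [0.7, 0.61, 0], [0, 0, 0]], [0.05, [0.7, 0.61, 0], [0, 0, 0]], [0.05, [0.7, 0.61, 0], [0, 0, 0]], [0.05, [0.7, 0.61, 0], [0, 0, 0]], [0.05, [0.7, 0.61, 0], [0, 0, 0]], [0.05, [0.628, 0.556, 0], [0, 0, 0]]]'

```text
time: 44.02
ee_pos: [0.6347, 0.1114, 0.1484]
tcp_rot: [-180.0, 0.0, 93.9]
wrist_force: [1.0, -1.4, 0.3]
opening: 0.0109
```

Call:
arm_command --motion '[[0.05, [0, 0, 0], [0, 0, 0]], [0.05, [0, 0, 0], [0, 0, 0]]]'

```text
time: 44.28
ee_pos: [0.6335, 0.1095, 0.1484]
tcp_rot: [-179.9, 0.0, 93.9]
wrist_force: [0.9, -0.2, 1.0]
opening: 0.0109
```

```bash
python3 - <<'E'
from det import *
go(.6339,.1096,.0095,93.9)
c=viewer.calibration('wrist');im=viewer.camera('wrist'); cv2.imwrite('pics/w25.png',im);np.save('w25.npy',c,allow_pickle=True)
E
```

```text
shift [0.003 0.01  2.314] turn [-0.01  0.    0.  ] from [0.6335 0.1095 0.1484] [-1.7992e+02  2.0000e-02  9.3910e+01] q [ 9.8 17.1 14.9 87.9 -0.  95.9]
```

View pics/w25.png

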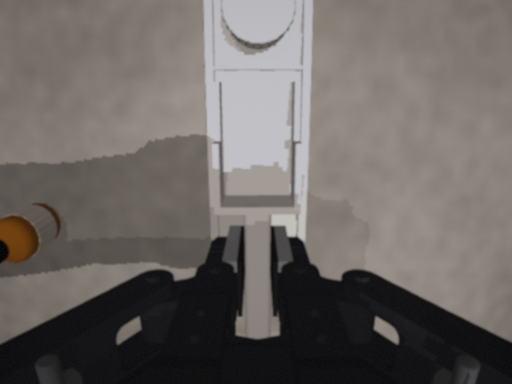

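```bash
python3 - <<'E'
from det import *
c=np.load('w25.npy',allow_pickle=True).item()
print((ray(c,[(258,69.5),(206,70),(311,70)],.011)*1000).round(1))
th=np.radians(3.9);print(631-np.sin(th)*44,152+np.cos(th)*44)
E
```

```text
[[627.7 193.2  11. ]
 [587.  190.3  11. ]
 [669.3 195.8  11. ]]
628.007327210729 195.89810826876663
```

Call:
arm_command --motion '[[0.05, [-0.02, 0.01, 0.5], [0, 0, 0]], [0.05, [0, 0, 0.6], [0, 0, 0]], [0.05, [0, 0, 0.5], [0, 0, 0]], [0.05, [0, 0, 0.35], [0, 0, 0]], [0.05, [0, 0, 0.2], [0, 0, 0]], [0.05, [0, 0, 0.08], [0, 0, 0]], [0.05, [0, 0, 0.05], [0, 0, 0]], [0.05, [0, 0, 0], [0, 0, 0]], [0.05, [0, 0, 0], [0, 0, 0]]]'

```text
time: 45.45
ee_pos: [0.6349, 0.1085, 0.0129]
tcp_rot: [180.0, -0.0, 93.9]
wrist_force: [0.1, 0.4, -1.0]
opening: 0.0108
```

```bash
python3 - <<'E'
from det import *
go(.6339,.1096,.0085,93.9)
c=viewer.calibration('wrist');im=viewer.camera('wrist'); cv2.imwrite('pics/w26.png',im)
E
```

```text
shift [ 0.019 -0.015  0.073] turn [ 0.01 -0.   -0.  ] from [0.6349 0.1085 0.0129] [179.95  -0.    93.89] q [ 9.7 19.   2.2 73.2 -0.  95.8]
```

View pics/w26.png

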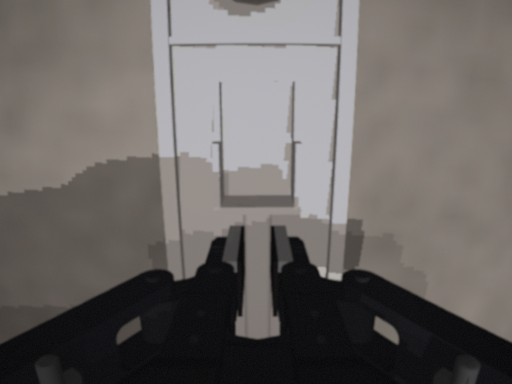

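Centred between the walls (178–332), clear of the rib. Lower to contact.

Call:
arm_command --motion '[[0.05, [0, 0, 0.05], [0, 0, 0]], [0.05, [0, 0, 0], [0, 0, 0]], [0.05, [0, 0, 0], [0, 0, 0]]]'

```text
time: 45.88
ee_pos: [0.6345, 0.1084, 0.0092]
tcp_rot: [-180.0, 0.0, 93.9]
wrist_force: [0.9, 0.5, 0.4]
opening: 0.0109
```

Call:
arm_command --motion '[[0.05, [0, 0, 0.02], [0, 0, 0]], [0.05, [0, 0, 0], [0, 0, 0]], [0.05, [0, 0, 0], [0, 0, 0]]]'

```text
time: 46.25
ee_pos: [0.6347, 0.1085, 0.0086]
tcp_rot: [180.0, -0.0, 93.9]
wrist_force: [-1.9, -0.0, 4.9]
opening: 0.0107
```

Call:
arm_command --motion '[[0.3, [0, 0, 0], [0, 0, 0]], [0.3, [0, 0, 0], [0, 0, 0]], [0.3, [0, 0, 0], [0, 0, 0]], [0.3, [0, 0, -0.2], [0, 0, 0]], [0.3, [0, 0, -0.6], [0, 0, 0]], [0.3, [0, 0, -0.9], [0, 0, 0]], [0.3, [0, 0, -0.9], [0, 0, 0]], [0.3, [0, -0.5, -0.5], [0, 0, 0]], [0.3, [0, -0.9, 0], [0, 0, 0]], [0.3, [0, -0.9, 0], [0, 0, 0]], [0.3, [0, 0, 0], [0, 0, 0]], [0.3, [0, 0, 0], [0, 0, 0]]]'

```text
time: 47.75
ee_pos: [0.4975, 0.0992, 0.1952]
tcp_rot: [179.9, -0.0, 93.9]
wrist_force: [0.2, -0.8, 0.3]
opening: 0.0255
```

Call:
arm_command --motion '[[0.3, [0, -0.8, -0.2], [0, 0, 0]], [0.3, [0, -0.9, -0.2], [0, 0, 0]], [0.3, [0, -0.9, 0], [0, 0, 0]], [0.3, [0, 0, 0], [0, 0, 0]], [0.3, [0, 0, 0], [0, 0, 0]]]'

```text
time: 48.38
ee_pos: [0.3425, 0.0887, 0.2186]
tcp_rot: [179.9, -0.0, 93.9]
wrist_force: [0.1, 0.7, 0.2]
opening: 0.025
```

```bash
python3 - <<'E'
from det import *
print(pose())
im=viewer.camera('top'); cv2.imwrite('pics/top2.png',im); cv2.imwrite('pics/top2c.png',cv2.resize(im[90:250,60:450],None,fx=2.05,fy=2.05,interpolation=cv2.INTER_CUBIC))
im=viewer.camera('scene'); cv2.imwrite('pics/s27.png',cv2.resize(im[160:290,150:400],None,fx=3.2,fy=3.2,interpolation=cv2.INTER_CUBIC))
E
```

```text
(array([0.34250926, 0.08871005, 0.21855658]), array([ 1.79931535e+02, -1.10189049e-02,  9.38905546e+01]))
```

View pics/top2c.png

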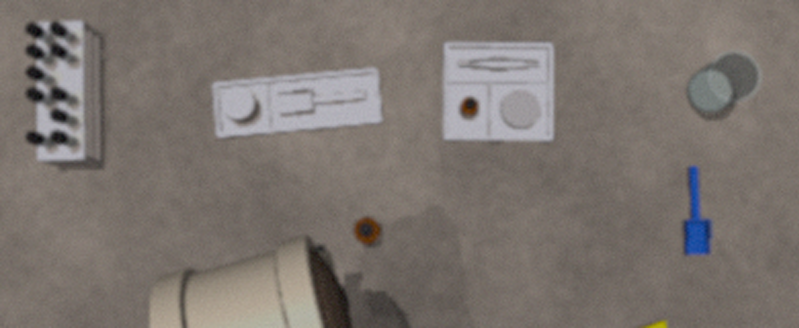

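View pics/s27.png

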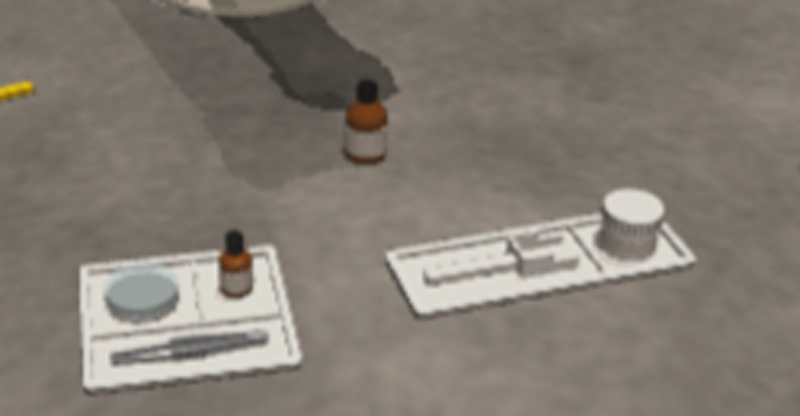

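```bash
python3 - <<'E'
from det import *
c=viewer.calibration('top');im=cv2.imread('pics/top2.png')
hsv=cv2.cvtColor(im,cv2.COLOR_BGR2HSV)
def crop(m,b): 
    z=np.zeros(m.shape,bool); z[b[1]:b[3],b[0]:b[2]]=m[b[1]:b[3],b[0]:b[2]]; return z
W=(hsv[...,2]>150)&(hsv[...,1]<45)
print('trays');comps(c,im,crop(W,(155,100,345,175)),.009,500)
s=lambda n,u,v,z:print(n,(ray(c,(60+u/2.05,90+v/2.05),z)[0]*1000).round(1))
s('dish',519.5,109,.019); s('jar',238,103,.045); s('small',469,105,.058); s('forceps mid',497,63.5,.009); s('scoop end',367,97,.011); s('scoop bowl end',278,104,.008);s('tall',367,230,.078)
# wrist-based closeups: dish in w13
c=np.load('w13.npy',allow_pickle=True).item();
print('w13 dish',(ray(c,(258,183),.019)*1000).round(1),'comp',(ray(c,[(205,124),(308,124),(207,232),(308,232)],.008)*1000).round(1).mean(0))
c=np.load('w22.npy',allow_pickle=True).item();
print('w22 jar',(ray(c,(259,186),.045)*1000).round(1),'comp',(ray(c,[(216,133),(300,133),(217,215),(299,215)],.0085)*1000).mean(0).round(1))
E
```

```text
trays
[276, 111, 54, 48, 2237] [303.5 134.4] [[640.3, -148.1], [162.7, 146.1], 88.4] circ [array([ 641.8, -149.1]), np.float64(106.8)]
[164, 123, 82, 34, 1977] [205.  139.3] [[631.9, 153.4], [83.6, 249.5], 4.1] circ [array([632.1, 154.1]), np.float64(128.3)]
dish [ 610.3 -179.2   19. ]
jar [623.7 232.9  45. ]
small [ 610.2 -101.8   58. ]
forceps mid [ 682.1 -149.1    9. ]
scoop end [635.6  46.9  11. ]
scoop bowl end [628.7 181.    8. ]
tall [433.2  46.6  78. ]
w13 dish [[ 612.5 -180.5   19. ]] comp [ 611.8  -181.05    8.  ]
w22 jar [[625.4 232.9  45. ]] comp [624.7 232.3   8.5]
```

```bash
python3 -c "
from h import *
print(bot.get_obs()['time'],bot.job_done())"
```

```text
the job is handed in; nothing more can be done
48.475 None
```

I made up both kits and handed the job in at 48.5 s of the 128 s. The report gives no verdict.

- **Placing:** I lowered all five items until the wrist force showed they were on the tray floor (5 to 17 N), then let go, so nothing was dropped. The small bottle was pressed hardest, at 17 N. I backed off about 1.5 mm before releasing it.
- **Last checks:** In the final top and scene pictures every item lies flat or stands upright in its own compartment.
    - **Close-up views:** taken just after placing, these put the dish and the jar each within about 1 mm of their compartment centres.
    - **Final top view:** the forceps, small bottle and scoop come out within about 5 mm of their centres, against 18 mm allowed.
- **Left alone:** The tall bottle measures within 1 mm of where it started. The rack and beaker look unmoved in the final pictures, but I did not measure them. I did not touch the blue or yellow scoops.
- **Disagreements:** One early look at the square tray, taken near the edge of the wrist picture, was about 6 mm off the others, so I used the closer view, which agreed with the top camera. The remaining camera measurements differ by 2 to 5 mm: tray outlines measured 3 to 5% too large, and views of the long tray differed by up to 5 mm. All of this is well inside the tolerances.

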